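Make up two clinic kits in stack-nest totes

ROBOT

A 6-joint arm with a two-finger parallel gripper is mounted at the origin on a cart in front of the work surface, level with it; the furniture and walls round the work are solid. World frame = base frame: x ahead of the robot, y to its left, z up, the work surface at z = 0. Lengths are in m, angles in rad, forces in N, time in s.
With the tool pointing down it reaches from about 0.35 to 0.85 m from the base axis. Payload 8.1 kg.
Tool frame: the origin (TCP) lies at the very end of the fingers, on their centre line; the grasp point (between the pads) lies 19 mm behind it; z points along the fingers, y is the line along which they close (so a half turn about z gives the same grasp; the last joint's range is limited). The gripper opens to 93 mm and grips with 3 to 60 N. Pads are 15 mm wide; open, the fingers measure 128 mm over their backs; the gripper's body (75 mm by 188 mm) begins 65 mm behind the grasp point.
Start: joints at [-1.338, 0.13, 1.488, -0, 1.523, -0.085], TCP at [0.188, -0.57, 0.188] pointing down, gripper open.
Joint ranges: [-2.96, 2.96], [-0.89, 2.26], [0.02, 2.5], [-1.34, 4.48], [0, 2.73], [-2.66, 2.66]. Speed limits (rad/s): [2.39, 2.39, 2.79, 3.14, 3.14, 3.14].

INTERFACE

Orientations are given as a rotation vector (axis times angle).
In Python, from plant import robot gives the robot as it stands.
- The arm moves only by the tool play_rows, never from a script. Its argument "deltas" is one flat list of numbers, 5 for each row, row after row: the shift along the tool's x, y, z in mm, then the turn about the tool's z in degrees, then the finger opening in mm, from 0 to 93. A call has 1 to 10 rows; each row shifts and turns the commanded pose from where the row before left it, along the tool's axes as they then stand; what a row does not reach is not made up. A row lasts 1/12 s, in which the tool goes at most 41.7 mm and 7.16 degrees, less where a joint would pass 70% of its speed; a pose out of reach is approached as far as the arm can. A call with a gripper value outside its range is refused whole. The fingers move at their own pace and stop on an object; "newtons" is the grip in N (left out, the last holds). Time passes only in rows, so rows that do not move let the fingers close. It gives the time, the measured TCP pose, the force, the opening and the grip force at its end, in the units of the state.
- robot.read_state(): the state, without advancing time (a new reading comes with each control period).
- robot.read_camera(name): name is "side" or "top"; returns a dict with "pixels" (400x640x3 uint8, blue, green, red), "mtx" (3x3 intrinsics, pixels), "D" ([k1, k2, p1, p2, k3] as OpenCV has them; the pictures are not rectified), "eye" and "rotation" of the camera in the world. Camera axes: x right, y up, looking along -z (the intrinsics and any distortion apply to the point x, -y, -z); pixel columns grow to the right and rows downward; lengths in m; the calibration is good to about 2 mm. A picture is of the moment at which its call begins. There is no depth.
- robot.close_job(): hands the job in; it is judged then, once.
The state is a dict: "t": time; "q": joint angles; "dq": joint speeds; "joint_torque": joint torques, N m; "tool_pos": TCP position; "orientation": TCP orientation; "force": force on the tool from outside, world axes, zero at the start; "wrist_torque": the same for the moment, N m; "opening": finger opening in m; "gripper_force": force on a finger pad.
Only numpy, scipy, OpenCV 4.12 (cv2) and the standard library are available. Lean on these libraries where they do the work, as an engineer would, in place of code of your own. Each camera call takes 0.05 s, during which the arm holds its last target. There are 200 camera calls.

TASK

Make up two kits as a stack: first lay the purple-capped tube and the blue-capped marker pen flat in the blue tote, then put the white tote on top of it, turned so that its red end is over the blue tote's plain end and it stands on the ledges instead of nesting, and put the gauze roll and the brown dropper bottle upright in the white tote. Leave the orange-capped tube and the red-lidded cup where they are.

Things in the scene. Friction and masses are not known exactly. Their poses are not given: they have to be found in the camera images.
- tote_blue: blue stack-nest tote, 0.5 kg, red wall at its +x end; 196 x 154 (over handles) x 58 high, origin at centre of underside. Floor 3 thick, clear for |x|<80, |y|<45; walls 2.5, flared; base 164 x 124 outside. Columns inside the long walls at x=+62 and -34 reach in to |y|=52 and carry 22 wide ledges at z=50. Stays on the bench, 175 x 135 inside at the rim.
- tote_white: white tote, 0.25 kg, same shape and axes. Pinch, closing along y, a handle bar (11 thick, 36 long, z 44 to 58, hole under it to z=28) at x=0, y=+71.5 or -71.5. Red end over blue's plain end: stands on the ledges, underside 50 above blue's, 4 play each way. Red ends together: its grooves slip over the columns and it nests deep.
- tube_purple: sample tube with purple cap, lying; 89 long (x), 13 thick, cap 16 thick at the +x end; it does not roll. Origin under its middle, on the level it lies on, z up.
- marker: white marker pen with blue cap and end, lying, 135 long (y), 17 wide (x), 16 high. Origin at the middle of the underside. Close the fingers along x, at its middle.
- gauze: white wrapped gauze roll standing on end, diameter 38, 62 high. Origin at the centre of its underside, z up.
- dropper: brown glass dropper bottle with black rubber teat, standing; body diameter 32 up to z = 70, then narrower, 102 high in all (hold the body about 58 up, so that the teat clears the gripper). Origin at the centre of its underside, z up.
- tube_orange: the same kind of lying tube with an orange cap, same size and axes: not part of either kit, to be left alone.
- cup: specimen cup with red screw lid, diameter 65, 66 high, origin at the centre of its underside: not part of either kit, to be left alone.
Things that resemble listed ones, but are neither listed nor needed, are in the scene too. Leave any turquoise look-alike of the gauze alone.

How it is judged:
On the way, in this order (a step that is already met when the one before it is completed fails the run):
1. the purple-capped tube and the marker lie in the blue tote (x of tube_purple in the frame of tote_blue between -0.078 and 0.078 m and y of tube_purple in the frame of tote_blue between -0.058 and 0.058 m and z of tube_purple in the frame of tote_blue between -0.003 and 0.02 m and x of marker in the frame of tote_blue between -0.078 and 0.078 m and y of marker in the frame of tote_blue between -0.058 and 0.058 m and z of marker in the frame of tote_blue between -0.003 and 0.02 m), for 0.2 s.
2. the white tote stands level on the ledges of the blue tote, red ends opposite (all of step 1 and z of tote_white in the frame of tote_blue between 0.045 and 0.055 m and horizontal distance between tote_white and tote_blue below 0.01 m and angle between tote_white's own z axis and vertical below 0.06 rad and angle between the x axis of tote_white and the x axis of tote_blue, either way round below 0.12 rad), for 0.2 s.
At the end, for the whole second after the job is handed in: Purple tube and marker lie in the blue tote (at most 20 mm up); the white tote stands 50 mm (+-5) up on its ledges, centres within 10 mm, parallel within 0.12 rad, both level within 0.06; gauze roll and dropper stand within 0.2 rad of upright on the white tote's floor; all at rest (all of step 2 and x of gauze in the frame of tote_white between -0.078 and 0.078 m and y of gauze in the frame of tote_white between -0.058 and 0.058 m and z of gauze in the frame of tote_white between -0.003 and 0.012 m and angle between each of gauze, dropper's own z axis and vertical below 0.2 rad and x of dropper in the frame of tote_white between -0.078 and 0.078 m and y of dropper in the frame of tote_white between -0.058 and 0.058 m and z of dropper in the frame of tote_white between -0.003 and 0.012 m and angle between tote_blue's own z axis and vertical below 0.06 rad and linear speed of each of tote_blue, tote_white, tube_purple, marker, gauze, dropper below 0.02 m/s); the robot touches nothing.
It fails at once if the orange-capped tube or the red-lidded cup is moved more than 30 mm (distance of any of tube_orange, cup from where it was at the start of the episode above 0.03 m).
It also fails if it takes over 128 s, if anything falls off the work surface, if the arm or the gripper's body presses on something with over 40 N, if the wrist force passes 120 N, or if a joint passes its speed limit or range.

## Working session

There is one attempt and no reset: what is moved stays moved. The work goes in short steps, Python scripts to look and compute and a tool call to move; the robot and the scene stay as the last step left them, time stands still between calls to the robot, and variables do not carry over. Pictures are saved under pics/ and viewed, at most 14 in all, crops included, and the job is handed in when it is done.

Besides the shell and the picture viewer there is one more tool, called after "Call:" in YAML: its name, and indented under it one key for each argument. play_rows: Moves the arm, as the interface text tells. Its arguments: {"type":"object","properties":{"deltas":{"type":"array"},"newtons":{"type":"number"}},"required":["deltas"]}

```bash
ls; mkdir -p pics
cat > h.py <<'E'
import numpy as np, cv2
from plant import robot
def shot(n):
    c=robot.read_camera(n); return c
def ray(c,uv):
    p=cv2.undistortPoints(np.array(uv,float).reshape(-1,1,2),np.array(c["mtx"],float),np.array(c["D"],float)).reshape(-1,2)
    d=np.c_[p[:,0],-p[:,1],-np.ones(len(p))]@np.array(c["rotation"]).T
    return np.array(c["eye"]),d
def onz(c,uv,z):
    e,d=ray(c,uv); return e+d*((z-e[2])/d[:,2])[:,None]
def proj(c,P):
    R=np.array(c["rotation"]); q=(np.array(P,float).reshape(-1,3)-np.array(c["eye"]))@R*[1,-1,-1]
    return cv2.projectPoints(q,np.zeros(3),np.zeros(3),np.array(c["mtx"],float),np.array(c["D"],float))[0].reshape(-1,2)
E
python3 - <<'E'
from h import *
for n in("side","top"):
    c=shot(n); cv2.imwrite(f"pics/{n}0.png",c["pixels"]); print(n,c["eye"],np.round(c["rotation"],3).tolist(),np.round(c["mtx"],1).tolist(),c["D"])
    np.save(f"{n}0.npy",c,allow_pickle=True)
s=robot.read_state();print(s)
E
```

```text
pics
side [0.34481242 1.14445018 0.79203863] [0.095, -1.457, -2.641] [[517.3, 0.0, 322.3], [0.0, 517.3, 196.8], [0.0, 0.0, 1.0]] [0.04776565 0.         0.         0.         0.        ]
top [ 0.41079758 -0.03430911  1.02679049] [0.078, -0.1, -1.549] [[428.9, 0.0, 318.5], [0.0, 428.9, 201.3], [0.0, 0.0, 1.0]] [-0.03251404  0.          0.          0.          0.        ]
{'t': 0.1, 'q': array([-1.33838774e+00,  1.31095328e-01,  1.48916024e+00,  2.88094480e-05,
        1.52299613e+00, -8.54059102e-02]), 'dq': array([ 0.0010228 , -0.00228117, -0.00130488,  0.00095709,  0.00047031,
        0.00086574]), 'joint_torque': array([ 1.58123326e-03, -5.61339462e+01, -4.93095589e+01,  7.70801981e-02,
        2.90303794e-02, -7.79342372e-05]), 'tool_pos': array([ 0.18739456, -0.56939676,  0.18689217]), 'orientation': array([-3.10037561e+00, -4.96859148e-01,  1.46218269e-04]), 'force': array([-0.67367689, -0.22495716, -1.16374173]), 'wrist_torque': array([-0.02587219,  0.00445867, -0.0044127 ]), 'gripper_force': 0.0, 'opening': 0.09282522978865734}
```

Rotation is a rotation vector; fix the helper and view.

```bash
sed -i 's/c=robot.read_camera(n); return c/c=dict(robot.read_camera(n)); c["rotation"]=cv2.Rodrigues(np.array(c["rotation"],float))[0]; return c/' h.py
```

```text
(no output)
```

View pics/top0.png

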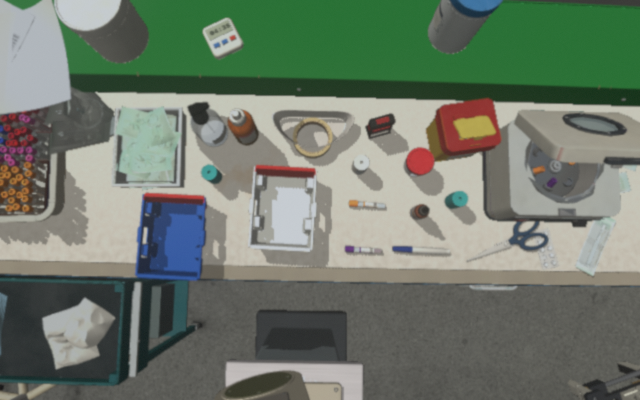

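View pics/side0.png

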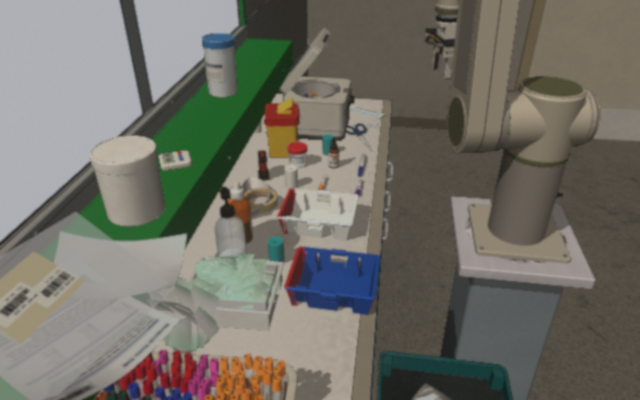

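The top view (image up = +x, left = +y) shows:
- Blue tote at (172,237) and white tote at (283,208), both with the red end up.
- Purple tube at (363,250), orange tube at (367,204) and marker at (421,250).
- White gauze at (361,163), with turquoise look-alikes at (211,173) and (457,200).
- Red-lidded cup at (420,160).
- Dropper candidates at (420,211), small and brown with a dark teat, and (241,125), a large orange-brown bottle.

I'll confirm these in one crop.

Run:
```python
import cv2,numpy as np
t=cv2.imread("pics/top0.png");s=cv2.imread("pics/side0.png")
a=cv2.resize(t[100:275,335:475],None,fx=3,fy=3,interpolation=2)
b=cv2.resize(s[125:265,215:380],None,fx=2.3,fy=2.3,interpolation=2)
H=max(a.shape[0],b.shape[0]);o=np.zeros((H,a.shape[1]+b.shape[1],3),np.uint8)
o[:a.shape[0],:a.shape[1]]=a;o[:b.shape[0],a.shape[1]:]=b
print(o.shape);cv2.imwrite("pics/crop1.png",o)
```

```text
(525, 799, 3)
```

View pics/crop1.png

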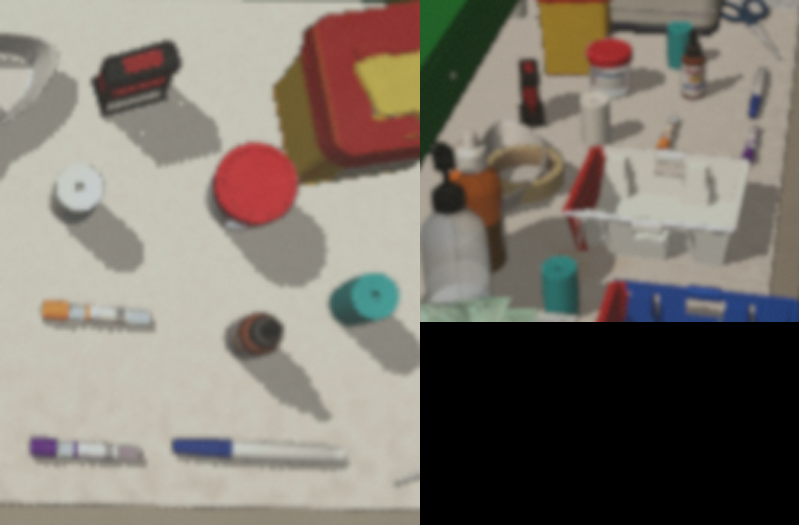

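The crop confirms it. The dropper is the small brown bottle with the black teat at (420,211), since the one at (241,125) is a big pump bottle. The white gauze is at (361,163), and the purple tube and marker are clear. Next I'll measure these and enlarge the totes.

```bash
cat > m.py <<'E'
from h import *
def blobs(c,lo,hi,roi,minA=15):
    u0,v0,u1,v1=roi; h=cv2.cvtColor(c["pixels"],cv2.COLOR_BGR2HSV)[v0:v1,u0:u1]
    m=cv2.inRange(h,np.array(lo),np.array(hi)); m=cv2.morphologyEx(m,cv2.MORPH_CLOSE,np.ones((3,3)))
    cs=[k for k in cv2.findContours(m,0,1)[0] if cv2.contourArea(k)>minA]
    return [(k+[u0,v0]).reshape(-1,2) for k in sorted(cs,key=cv2.contourArea,reverse=True)]
E
python3 - <<'E'
from m import *
c=shot("top");s=shot("side")
hsv=cv2.cvtColor(c["pixels"],cv2.COLOR_BGR2HSV)
for p in [(350,250),(363,250),(374,251),(361,163),(420,211),(423,210),(400,249),(430,251),(330,220),(283,208)]:print(p,hsv[p[1],p[0]])
def rep(n,k,z):
    r=cv2.minAreaRect(k.astype(np.float32)); w=onz(c,[r[0]],z)[0]; bx=onz(c,cv2.boxPoints(r),z)
    L=sorted([np.linalg.norm(bx[0]-bx[1]),np.linalg.norm(bx[1]-bx[2])]); print(n,np.round(r[0],1),np.round(w*1000),np.round(np.array(L)*1000),"box",np.round(bx[:,:2]*1000).tolist())
for k in blobs(c,(115,70,30),(165,255,160),(335,235,395,265))[:2]: rep("purple",k,.008)
for k in blobs(c,(100,90,40),(135,255,255),(385,235,460,265))[:2]: rep("bluecap",k,.008)
for k in blobs(c,(0,0,215),(180,40,255),(335,235,465,265))[:3]: rep("white",k,.008)
for k in blobs(c,(0,0,190),(180,255,255),(350,148,374,178))[:2]: rep("gauze",k,.062)
for k in blobs(c,(0,0,0),(180,255,60),(405,195,432,222))[:2]: rep("teat",k,.1)
x0=c["pixels"][185:285,130:325];cv2.imwrite("pics/totes.png",cv2.resize(x0,None,fx=4,fy=4,interpolation=2))
R=cv2.Rodrigues(robot.read_state()["orientation"])[0];print(np.round(R,3))
E
```

```text
(350, 250) [139 117 113]
(363, 250) [ 90   4 189]
(374, 251) [  8  13 154]
(361, 163) [ 34  11 169]
(420, 211) [15 21 74]
(423, 210) [23 19 54]
(400, 249) [115 126 123]
(430, 251) [ 23  17 181]
(330, 220) [ 20  22 140]
(283, 208) [104  13 209]
purple [349.  248.7] [ 416. -122.    8.] [12. 19.] box [[412.0, -111.0], [423.0, -114.0], [420.0, -132.0], [409.0, -130.0]]
bluecap [402. 249.] [ 417. -248.    8.] [ 9. 43.] box [[422.0, -226.0], [422.0, -269.0], [413.0, -269.0], [412.0, -226.0]]
gauze [361.5 162.5] [ 613. -144.   62.] [53. 68.] box [[646.0, -117.0], [647.0, -170.0], [579.0, -170.0], [578.0, -118.0]]
[[ 0.95   0.312 -0.   ]
 [ 0.312 -0.95   0.001]
 [ 0.    -0.001 -1.   ]]
```

View pics/totes.png

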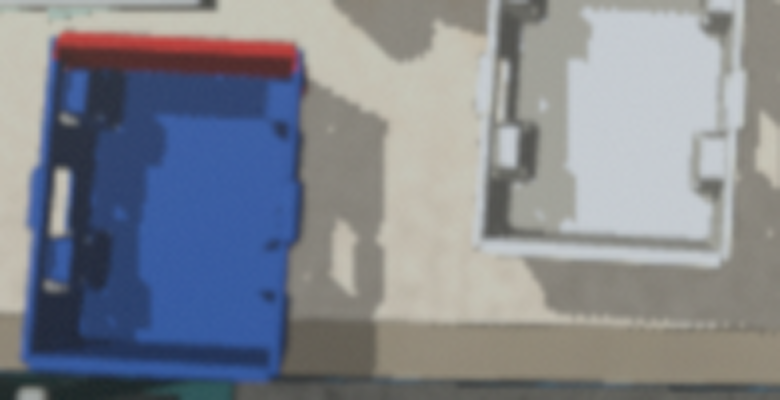

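The crop (offset (130,185), 4x) shows these blue rim corners: TL (55,33), TR (300,45), BL (25,357), BR (280,375). The white tote's lower corners are (480,248) and (724,262). I'll compute poses from these plus the red-wall contours, and refine the masks for the small parts.

Run:
```python
from m import *
c=shot("top")
def red(roi):
    u0,v0,u1,v1=roi;h=cv2.cvtColor(c["pixels"],cv2.COLOR_BGR2HSV)
    m=(cv2.inRange(h,(0,120,60),(8,255,255))|cv2.inRange(h,(170,120,60),(180,255,255)))[v0:v1,u0:u1]
    ys,xs=np.nonzero(m); xs=xs+u0;ys=ys+v0
    top=np.array([(u,ys[xs==u].min()) for u in range(xs.min(),xs.max()+1) if (xs==u).any()]); return top
tb=red((130,185,215,215)); tw=red((245,160,325,185))
print(tb[0],tb[-1],tw[0],tw[-1])
f=lambda p:np.array(p)/4+[130,185]
B=[tb[0],tb[-1],f((25,357)),f((280,375))]; W=[tw[0],tw[-1],f((480,248)),f((724,262))]
for n,Q in(("blue",B),("white",W)):
    w=onz(c,Q,.058)[:,:2]*1000; TL,TR,BL,BR=w
    print(n,np.round(w).tolist(),"cen",np.round(w.mean(0)),"L",np.linalg.norm(TL-BL),np.linalg.norm(TR-BR),"W",np.linalg.norm(TL-TR),np.linalg.norm(BL-BR),
     "yawL",[np.degrees(np.arctan2(*(a-b)[::-1])) for a,b in((TL,BL),(TR,BR))],"yawW",[np.degrees(np.arctan2(-(a-b)[0],(a-b)[1])) for a,b in((TL,TR),(BL,BR))])
h=cv2.cvtColor(c["pixels"],cv2.COLOR_BGR2HSV)
print("gauze V",h[163,350:376,2],h[150:182,361,2]);print("drop V",h[211,405:435,2]);print(h[200:225,423,2])
print("tube V row250",h[250,340:390,2],h[240:260,365,2]);print("mk",h[250,388:455,2],h[240:262,430,2])
```

```text
[144 195] [203 197] [256 166] [314 169]
blue [[528.0, 350.0], [526.0, 216.0], [349.0, 357.0], [343.0, 214.0]] cen [436. 284.] L 178.52283811519666 183.3869771545696 W 134.73834732602117 143.1515795704495 yawL [np.float64(-1.9930183422900851), np.float64(0.6422169469995263)] yawW [np.float64(-0.7830524962963531), np.float64(-2.7234968429848974)]
white [[600.0, 98.0], [596.0, -35.0], [415.0, 105.0], [410.0, -32.0]] cen [505.  34.] L 184.94630510489648 185.83949180450017 W 133.12010055448113 137.0860029878373 yawL [np.float64(-2.160982164972876), np.float64(-0.9373119660016523)] yawW [np.float64(-1.7904292608664334), np.float64(-2.1567502121149396)]
gauze V [196 189 163 150 186 201 204 203 203 196 170 168 180 193 202 204 204 203
 197 185 191 196 197 197 198 197] [197 196 198 198 199 203 204 205 203 200 183 144 147 168 195 203 203 203
 200 180 127  93  84  96 120 134 138 138 140 147 164 185]
drop V [198 198 198 193 174 132 110 110 103  91  94 108 103  74  65  75  72  60
  56  53  53  54  62  91 145 187 198 197 197 196]
[198 198 195 178 137  95  79  70  61  56  54  56  61  68  70  67  75  89
 111 132 138 138 139 138 137]
tube V row250 [194 195 195 189 163 125 111 110 110 113 113 115 115 123 152 174 182 182
 179 159 147 176 189 189 191 195 195 197 197 188 162 151 165 180 161 151
 149 150 150 150 149 149 161 187 195 196 195 195 197 197] [197 198 197 197 196 195 186 180 192 201 195 174 141 128 143 166 186 193
 194 195]
mk [197 197 196 184 140 116 110 111 111 110 109 110 113 112 114 115 115 116
 116 115 117 117 117 127 151 182 192 195 193 194 193 193 194 193 193 192
 193 193 192 193 191 191 192 193 191 191 190 190 187 187 186 186 184 183
 181 180 178 178 183 188 192 191 191 191 192 193 195] [196 196 197 196 196 194 185 173 177 189 192 182 158 133 130 150 175 191
 195 195 196 196]
```

Run:
```python
from m import *
c=shot("top");s=shot("side")
for n,p,z in [("tubeL",(343.8,248.5),.008),("tubeR",(382.5,250.5),.007),("mkL",(391.7,248.7),.008),("mkR",(450.5,251.5),.008),("gz",(361.7,162.2),.062),("dr",(423.5,210),.1)]:
    print(n,np.round(onz(c,[p],z)[0]*1000))
print("predicted px dropper base/top side", proj(s,[onz(c,[(423.5,210)],.1)[0],onz(c,[(423.5,210)],.1)[0]*[1,1,0]]).round(1).tolist(), "gz",proj(s,[onz(c,[(361.7,162.2)],.062)[0],onz(c,[(361.7,162.2)],.062)[0]*[1,1,0]]).round(1).tolist())
def model(cx,cy,yaw,z0=0):
    a=np.radians(yaw);R=np.array([[np.cos(a),-np.sin(a)],[np.sin(a),np.cos(a)]])
    g=lambda L:np.array([[*(R@[x,y]+[cx,cy]),z+z0] for x,y,z in L])/1000
    P=[[(90,70,58),(90,-70,58),(-90,-70,58),(-90,70,58)]]
    for q in(1,-1):
        P+= [[(-18,q*66,58),(-18,q*77,58),(18,q*77,58),(18,q*66,58)]]
        for x in(62,-34):P+=[[(x-11,q*52,50),(x-11,q*64,50),(x+11,q*64,50),(x+11,q*52,50)]]
    return [g(p) for p in P]
def draw(c,roi,f,ms):
    u0,v0,u1,v1=roi;im=cv2.resize(c["pixels"][v0:v1,u0:u1],None,fx=f,fy=f,interpolation=2)
    for m in ms:
        for P in m: cv2.polylines(im,[np.int32((proj(c,P)-[u0,v0]+.5)*f-.5)],True,(0,255,255),1)
    return im
ms=[model(436,284,-1.5),model(505,34,-1.8)]
a=draw(c,(130,160,325,285),4,ms);cv2.imwrite("pics/ov1.png",a)
b=draw(s,(270,125,390,320),3,ms)
d=cv2.resize(s["pixels"][125:205,270:390],None,fx=3.5,fy=3.5,interpolation=2)
o=np.zeros((585,800,3),np.uint8);o[:b.shape[0],:b.shape[1]]=b;o[:d.shape[0],365:365+d.shape[1]]=d;cv2.imwrite("pics/ov2.png",o)
```

```text
tubeL [ 416. -110.    8.]
tubeR [ 413. -202.    7.]
mkL [ 418. -223.    8.]
mkR [ 413. -364.    8.]
gz [ 613. -144.   62.]
dr [ 502. -276.  100.]
predicted px dropper base/top side [[334.4, 138.7], [333.9, 167.5]] gz [[290.8, 167.8], [291.4, 186.2]]
```

View pics/ov1.png

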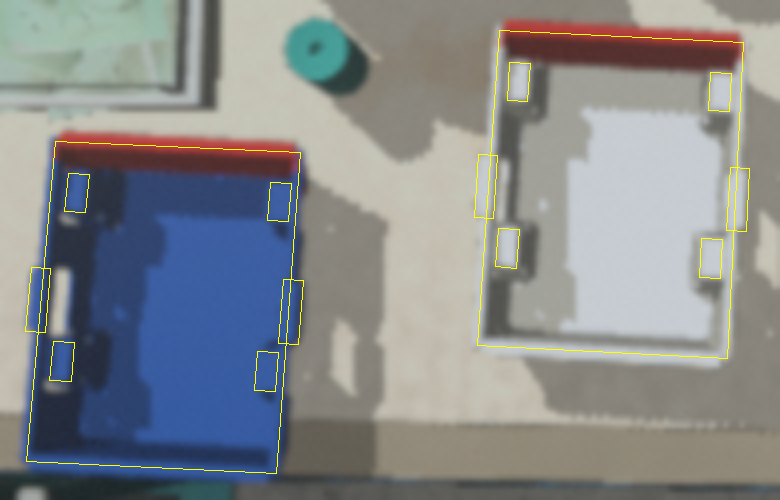

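View pics/ov2.png

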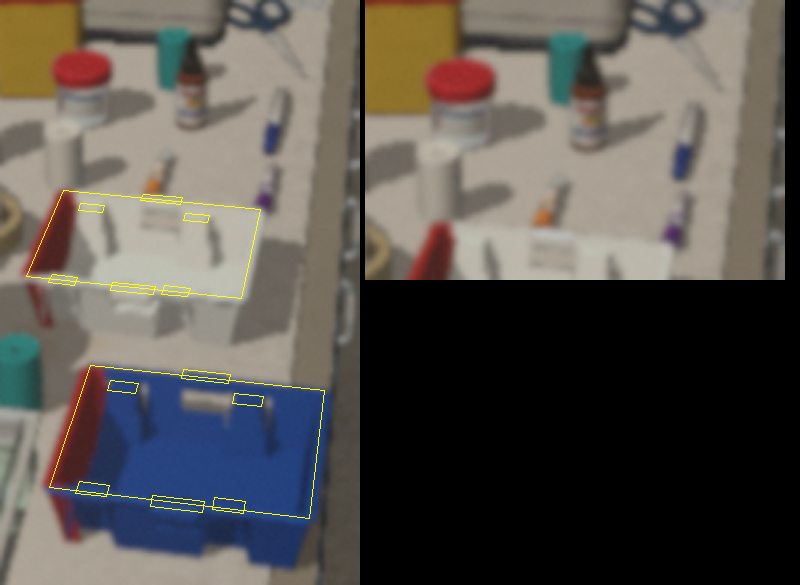

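The overlays match in both views, so I have these measurements:
- **Blue tote:** (436,284), yaw −1.5°.
- **White tote:** (505,34), yaw −1.8°.
- **Dropper:** (502,−276). Its side prediction agrees within 1–2 px.
- **Gauze:** (613,−144), same agreement.
- **Tube:** (414.5,−156).
- **Marker:** (415.5,−293).

First move: turn the tool so it closes along world x.

Create go.py:
```python
import sys,numpy as np,cv2
from plant import robot
s=robot.read_state();R=cv2.Rodrigues(np.array(s["orientation"]))[0]
p=s["tool_pos"]*1000;th=np.degrees(np.arctan2(R[1,0],R[0,0]))
print("t",s["t"],"p",p.round(1),"th",round(th,2),"q",np.degrees(s["q"]).round(0),"F",s["force"].round(1),"open",round(s["opening"]*1000,1),"gf",s["gripper_force"])
for a in sys.argv[1:]:
    T=np.array(eval(a));d=R.T@(T[:3]-p); print("shift",d.round(1),"turn",round((th-T[3]+180)%360-180,1) if len(T)>3 else "")
```

```text
(no output)
```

Call:
play_rows:
  deltas: [0, 0, 0, -7, 60, 0, 0, 0, -7, 60, 0, 0, 0, -7, 60, 0, 0, 0, -7, 60, 0, 0, 0, -7, 60, 0, 0, 0, -7, 60, 0, 0, 0, -7, 60, 0, 0, 0, -7, 60, 0, 0, 0, -7, 60, 0, 0, 0, -7, 60]
  newtons: 25

```text
t: 1.18
tool_pos: [0.1875, -0.5699, 0.1878]
orientation: [-2.249, -2.193, -0.0]
force: [-0.9, -0.1, -0.4]
opening: 0.06
gripper_force: 0.0
```

```bash
python3 go.py "[414.5,-156,70,88]" "[414.5,-156,3,88]"
```

```text
t 1.1833 p [ 187.5 -569.9  187.8] th 88.56 q [-77.   7.  85.   0.  87. -75.] F [-0.9 -0.1 -0.4] open 60.0 gf 0.0
shift [419.5 216.5 117.8] turn 0.6
shift [419.5 216.5 184.8] turn 0.6
```

Call:
play_rows:
  deltas: [32, 16, 6, 0, 50, 32, 16, 6, 0, 50, 32, 16, 6, 0, 50, 32, 16, 6, 0, 50, 32, 16, 6, 0, 50, 32, 16, 6, 0, 50, 32, 16, 6, 0, 50, 32, 16, 6, 0, 50, 32, 16, 6, 0, 50, 32, 16, 6, 0, 50]

```text
t: 2.02
tool_pos: [0.358, -0.2536, 0.1278]
orientation: [2.256, 2.186, 0.0]
force: [0.6, -0.3, 0.3]
opening: 0.0495
gripper_force: 0.0
```

Call:
play_rows:
  deltas: [25, 14, 14, 0, 50, 25, 14, 14, 0, 50, 25, 14, 14, 0, 50, 24.5, 14.5, 14, 0, 50, 0, 0, 0, 0, 50, 0, 0, 0, 0, 50]

```text
t: 2.52
tool_pos: [0.4167, -0.156, 0.071]
orientation: [-2.251, -2.189, 0.001]
force: [0.2, 0.2, 0.8]
opening: 0.0499
gripper_force: 0.0
```

```bash
python3 go.py "[414.5,-156,3,88]"
```

```text
t 2.5167 p [ 416.7 -156.    71. ] th 88.4 q [-27. -12. 117.  -0.  75. -26.] F [0.2 0.2 0.8] open 49.9 gf 0.0
shift [-0.1 -2.1 68. ] turn 0.4
```

Call:
play_rows:
  deltas: [0, -2, 20, 0, 50, 0, 0, 20, 0, 50, 0, 0, 16, 0, 50, 0, 0, 8, 0, 50, 0, 0, 4, 0, 50, 0, 0, 0, 0, 50, 0, 0, 0, 0, 8, 0, 0, 0, 0, 8, 0, 0, 0, 0, 8, 0, 0, 0, 0, 8]
  newtons: 20

```text
t: 3.35
tool_pos: [0.4157, -0.1577, 0.0047]
orientation: [2.255, 2.186, 0.001]
force: [-0.2, -0.1, 0.3]
opening: 0.028
gripper_force: 0.0
```

Call:
play_rows:
  deltas: [0, 0, 0, 0, 8, 0, 0, 0, 0, 8, 0, 0, 0, 0, 8]

```text
t: 3.6
tool_pos: [0.4151, -0.1573, 0.004]
orientation: [2.256, 2.186, 0.0]
force: [0.0, -0.3, -0.7]
opening: 0.01
gripper_force: 0.0
```

```bash
python3 go.py "[436,284,150,178.5]"
```

```text
t 3.6 p [ 415.1 -157.3    4. ] th 88.21 q [-27.  -7. 120.   0.  67. -26.] F [ 0.  -0.3 -0.7] open 10.0 gf 0.0
shift [ 441.8    7.1 -146.1] turn -90.3
```

Call:
play_rows:
  deltas: [0, 0, 0, 0, 4, 0, 0, 0, 0, 4, 0, 0, 0, 0, 4]

```text
t: 3.85
tool_pos: [0.415, -0.1573, 0.0038]
orientation: [-2.256, -2.186, 0.0]
force: [0.1, 0.5, 0.7]
opening: 0.0041
gripper_force: 0.0
```

```bash
python3 go.py
python3 - <<'E'
from h import *
c=shot("top");s=shot("side")
a=cv2.resize(c["pixels"][200:300,310:410],None,fx=4,fy=4,interpolation=2)
b=cv2.resize(s["pixels"][150:250,320:420],None,fx=4,fy=4,interpolation=2)
cv2.imwrite("pics/g1.png",np.hstack([a,b]))
p=robot.read_state()["tool_pos"];print(proj(c,[p]),proj(s,[p]))
E
```

```text
t 3.85 p [ 415.  -157.3    3.8] th 88.21 q [-27.  -7. 120.  -0.  67. -26.] F [0.1 0.5 0.7] open 4.1 gf 0.0
[[363.73380464 249.33987564]] [[358.5934202  187.85406692]]
```

View pics/g1.png

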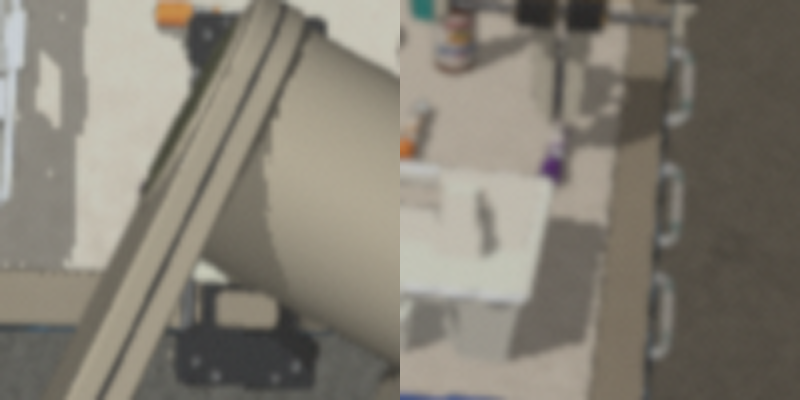

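Run:
```python
from m import *
s=shot("side")
k=blobs(s,(120,60,30),(165,255,200),(345,170,375,210),4)
for a in k[:2]:
    r=cv2.minAreaRect(a.astype(np.float32));print(r[0],r[1],onz(s,[r[0]],.008)*1000)
print(proj(s,[[.4155,-.118,.008],[.4145,-.156,.007],[.413,-.2,.007],[.415,-.157,.03],[.415,-.157,.06],[.415,-.157,.09]]).round(1))
print(onz(s,[(359.3,180)],.0)*1000)
a=cv2.resize(s["pixels"][140:205,325:395],None,fx=8.5,fy=8.5,interpolation=2);cv2.imwrite("pics/g2.png",a)
```

```text
(357.5, 191.5) (3.0, 3.0) [[ 416.14644331 -129.67897357    8.        ]]
[[357.4 193.6]
 [358.8 187.2]
 [360.4 179.7]
 [359.  180.2]
 [359.4 171.2]
 [359.9 162. ]]
[[ 416.86062394 -209.6640407     0.        ]]
```

View pics/g2.png

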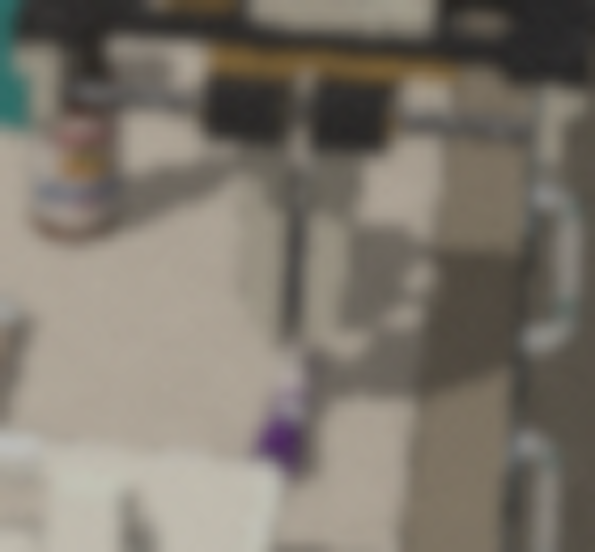

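The side crop shows the fingers nearly closed around (359,180), but the projected TCP is at (359,188). The tips seem to be about 20–25 mm above the tube. I'll measure the real tip height by differencing images as the fingers open.

Run:
```python
from h import *
for n in("side","top"): np.save(f"{n}A.npy",shot(n)["pixels"])
```

Call:
play_rows:
  deltas: [0, 0, 0, 0, 50, 0, 0, 0, 0, 50, 0, 0, 0, 0, 50, 0, 0, 0, 0, 50, 0, 0, 0, 0, 50, 0, 0, 0, 0, 50]

```text
t: 4.6
tool_pos: [0.415, -0.1574, 0.0038]
orientation: [-2.256, -2.186, 0.0]
force: [0.6, -0.3, -0.5]
opening: 0.0392
gripper_force: 0.0
```

```bash
python3 go.py
python3 - <<'E'
from h import *
s=shot("side");a=np.load("sideA.npy").astype(int);b=s["pixels"].astype(int)
d=np.abs(a-b).max(2)[140:205,325:395]
for v in range(20,62,2): print(140+v,[int(325+u) for u in np.nonzero(d[v]>14)[0]])
print(proj(s,[[.39,-.157,.004],[.44,-.157,.004]]))
E
```

```text
t 4.6 p [ 415.  -157.4    3.8] th 88.21 q [-27.  -7. 120.  -0.  67. -26.] F [ 0.6 -0.3 -0.5] open 39.2 gf 0.0
160 [347, 348, 352, 354, 355, 356, 357, 358, 359, 360, 361, 362, 363, 367, 368, 369, 370, 371, 372, 373, 374]
162 [347, 348, 350, 351, 352, 353, 355, 356, 357, 358, 359, 360, 361, 362, 363, 368, 369, 370, 371, 372, 373]
164 [349, 350, 351, 352, 353, 355, 356, 357, 358, 359, 360, 361, 366, 367, 368, 369, 370, 371, 372, 373]
166 [348, 349, 350, 351, 352, 353, 355, 356, 357, 358, 359, 360, 361, 362, 363, 364, 365, 366]
168 [347, 348, 349, 350, 351, 352, 353, 355, 356, 360, 361, 362, 363, 364, 365, 368, 369, 370, 371, 372]
170 [347, 348, 349, 350, 351, 352, 353, 355, 356, 359, 360, 361, 362, 363, 364, 365, 367, 368, 369, 370, 371]
172 [348, 349, 350, 351, 352, 353, 355, 358, 359, 360, 361, 362, 363, 364, 365, 367, 368, 369, 370, 371, 373, 374, 375, 376]
174 [347, 348, 349, 350, 351, 352, 353, 355, 357, 358, 359, 360, 361, 362, 363, 364, 365, 367, 368, 369, 370, 371, 373, 374, 375, 376, 384, 385]
176 [348, 349, 350, 351, 352, 353, 360, 361, 362, 363, 364, 367, 368, 369, 370, 372, 373, 374]
178 [350, 351, 352, 353, 359, 361, 362, 363, 364, 365, 367, 368, 369, 371, 372, 373, 384]
180 [362, 363, 364, 365, 366, 367, 369, 370]
182 [358, 365, 368, 369, 370, 371, 372, 373, 374, 378, 379, 380, 381]
184 [363, 364, 365, 366, 367, 368, 369, 370, 371, 372, 373, 374, 375, 376, 381, 382, 383, 384, 385]
186 [363, 364, 365, 366, 367, 368, 369, 370, 371, 372, 373, 376, 377, 378, 379, 380, 381, 382, 383]
188 [375, 376, 377, 378, 379]
190 []
192 []
194 []
196 []
198 []
200 []
[[367.11146851 188.49798141]
 [350.10065938 187.21510059]]
```

Call:
play_rows:
  deltas: [0, 0, 1, 0, 50, 0, 0, 1, 0, 50, 0, 0, 1, 0, 50, 0, 0, 1, 0, 50, 0, 0, 0, 0, 50]

```text
t: 5.07
tool_pos: [0.4148, -0.1573, -0.0005]
orientation: [-2.256, -2.186, 0.0]
force: [0.1, -0.7, 0.6]
opening: 0.0504
gripper_force: 0.0
```

```bash
python3 go.py
python3 - <<'E'
from h import *
s=robot.read_state();print(s["joint_torque"])
E
```

```text
t 5.0667 p [ 414.8 -157.3   -0.5] th 88.21 q [-27.  -7. 120.   0.  67. -26.] F [ 0.1 -0.7  0.6] open 50.4 gf 0.0
[-1.05551971e-02 -3.73599958e+01 -4.33862329e+01  5.92353777e-02
 -2.52983684e-02  1.73652720e-04]
```

No contact at z = −0.5, so the reported TCP lies beyond the real tip. I'll keep lowering in small steps and watch the force.

Call:
play_rows:
  deltas: [0, 0, 3, 0, 50, 0, 0, 3, 0, 50, 0, 0, 3, 0, 50, 0, 0, 3, 0, 50, 0, 0, 2, 0, 50, 0, 0, 0, 0, 50]

```text
t: 5.57
tool_pos: [0.4145, -0.1571, -0.0149]
orientation: [-2.255, -2.186, 0.001]
force: [0.8, -0.4, 0.8]
opening: 0.0498
gripper_force: 0.0
```

```bash
python3 go.py
python3 - <<'E'
from h import *
s=shot("side");b=s["pixels"].astype(int)
a=np.load("sideA.npy").astype(int)
d=np.abs(a-b).max(2)
for v in range(174,198): print(v,[int(u) for u in np.nonzero(d[v,330:395]>14)[0]+330])
E
```

```text
t 5.5667 p [ 414.5 -157.1  -14.9] th 88.21 q [-27.  -5. 120.  -0.  65. -26.] F [ 0.8 -0.4  0.8] open 49.8 gf 0.0
174 [345, 346, 347, 348, 349, 350, 351, 355, 356, 357, 358, 359, 360, 361, 362, 363, 364, 369, 370, 371, 372, 374, 375, 376, 379, 380, 381]
175 [345, 346, 347, 348, 349, 350, 351, 354, 355, 356, 357, 358, 359, 360, 361, 362, 363, 364, 365, 369, 370, 371, 372, 378, 379, 380, 381]
176 [345, 346, 347, 348, 349, 350, 351, 352, 353, 354, 355, 356, 357, 358, 360, 361, 362, 363, 364, 369, 370, 371, 378, 379, 380, 381]
177 [345, 346, 347, 348, 349, 350, 351, 352, 353, 354, 355, 356, 357, 361, 362, 363, 364, 369, 370, 379, 380]
178 [346, 347, 348, 349, 350, 351, 352, 353, 354, 355, 356, 357, 361, 362, 363, 364, 365, 366, 367, 369, 370, 371]
179 [347, 348, 349, 350, 351, 352, 353, 354, 355, 356, 357, 361, 362, 363, 364, 365, 366, 367, 369, 370, 371, 372]
180 [347, 348, 349, 350, 351, 352, 353, 354, 355, 356, 357, 358, 362, 363, 364, 365, 366, 367, 369, 370, 371, 372, 373, 378, 379, 380, 381, 382]
181 [347, 348, 349, 350, 351, 352, 353, 354, 355, 356, 357, 358, 359, 363, 364, 365, 36
[... 391 characters left out ...]
, 363, 364, 365, 366, 367, 368, 369, 370, 371, 372, 373, 374, 375, 376, 377, 378, 382, 383, 384, 385]
185 [350, 351, 352, 353, 354, 355, 356, 357, 363, 364, 365, 366, 367, 368, 369, 370, 371, 372, 373, 374, 375, 379, 380, 381, 382, 383, 384, 385]
186 [350, 351, 352, 353, 354, 355, 356, 357, 363, 364, 365, 366, 367, 368, 369, 370, 371, 372, 376, 377, 378, 379, 380, 381, 382, 383, 384, 385]
187 [351, 352, 353, 354, 355, 356, 364, 365, 366, 372, 373, 374, 375, 376, 377, 378, 379, 380, 381, 382, 383, 384]
188 [352, 353, 372, 373, 374, 375, 376, 377, 378, 379, 380, 381, 382]
189 [372, 373, 374, 375, 376, 377, 378, 379, 380]
190 [372, 373, 374, 376]
191 []
192 []
193 []
194 []
195 []
196 []
197 []
```

Call:
play_rows:
  deltas: [0, 0, 2, 0, 50, 0, 0, 2, 0, 50, 0, 0, 2, 0, 50, 0, 0, 2, 0, 50, 0, 0, 0, 0, 50]

```text
t: 6.03
tool_pos: [0.4147, -0.1572, -0.0227]
orientation: [-2.255, -2.186, 0.0]
force: [0.3, 0.5, 1.3]
opening: 0.0502
gripper_force: 0.0
```

Call:
play_rows:
  deltas: [0, 0, 1, 0, 50, 0, 0, 1, 0, 50, 0, 0, 0, 0, 50]

```text
t: 6.28
tool_pos: [0.4149, -0.1573, -0.0243]
orientation: [-2.256, -2.186, 0.0]
force: [-0.7, 0.2, -0.3]
opening: 0.0501
gripper_force: 0.0
```

Call:
play_rows:
  deltas: [0, 0, 0.5, 0, 50, 0, 0, 0.5, 0, 50, 0, 0, 0, 0, 50]

```text
t: 6.53
tool_pos: [0.415, -0.1574, -0.0252]
orientation: [-2.256, -2.186, 0.0]
force: [-0.2, -0.2, -0.1]
opening: 0.0502
gripper_force: 0.0
```

Call:
play_rows:
  deltas: [0, 0, 0.5, 0, 50, 0, 0, 0.5, 0, 50, 0, 0, 0, 0, 50]

```text
t: 6.78
tool_pos: [0.4149, -0.1573, -0.0263]
orientation: [-2.256, -2.186, 0.0]
force: [-0.5, -0.9, -0.5]
opening: 0.0503
gripper_force: 0.0
```

Call:
play_rows:
  deltas: [0, 0, 0.5, 0, 50, 0, 0, 0.5, 0, 50, 0, 0, 0, 0, 50]

```text
t: 7.03
tool_pos: [0.415, -0.1573, -0.0273]
orientation: [-2.256, -2.186, 0.0]
force: [-0.1, 0.3, 0.0]
opening: 0.05
gripper_force: 0.0
```

Call:
play_rows:
  deltas: [0, 0, 0.5, 0, 50, 0, 0, 0.5, 0, 50, 0, 0, 0, 0, 50]

```text
t: 7.28
tool_pos: [0.4149, -0.1573, -0.0283]
orientation: [-2.256, -2.186, 0.0]
force: [0.7, -0.1, 0.8]
opening: 0.0499
gripper_force: 0.0
```

Call:
play_rows:
  deltas: [0, 0, 0.5, 0, 50, 0, 0, 0.5, 0, 50, 0, 0, 0, 0, 50]

```text
t: 7.53
tool_pos: [0.4149, -0.1573, -0.0293]
orientation: [-2.256, -2.186, 0.0]
force: [-0.5, -0.9, 0.0]
opening: 0.0502
gripper_force: 0.0
```

```bash
python3 - <<'E'
from h import *
s=shot("side");b=s["pixels"]
a=np.load("sideA.npy").astype(int)
cv2.imwrite("pics/g3.png",cv2.resize(np.hstack([b[150:200,335:395],]),None,fx=9,fy=9,interpolation=2))
E
python3 go.py
```

```text
t 7.5833 p [ 415.  -157.3  -29.2] th 88.21 q [-27.  -4. 121.  -0.  63. -26.] F [-0.9  0.7  0.2] open 50.1 gf 0.0
```

View pics/g3.png

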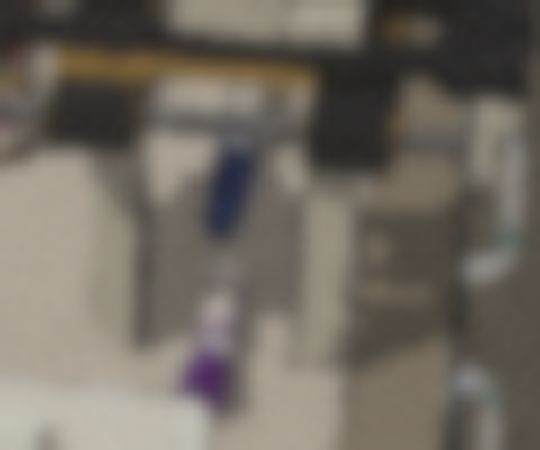

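The view now shows the fingertips at the bench, (349,188) and (371,190), straddling the tube at (359,187). The real tip is about 29–30 mm short of the reported TCP, so I'll use that offset from here on. Closing now.

Call:
play_rows:
  deltas: [0, 0, -1, 0, 8, 0, 0, -1, 0, 8, 0, 0, 0, 0, 8, 0, 0, 0, 0, 8, 0, 0, 0, 0, 8, 0, 0, 0, 0, 8, 0, 0, 0, 0, 8, 0, 0, 0, 0, 8]
  newtons: 20

```text
t: 8.25
tool_pos: [0.415, -0.1573, -0.0272]
orientation: [-2.256, -2.186, 0.0]
force: [-0.1, 0.2, 0.7]
opening: 0.0114
gripper_force: 20.0
```

```bash
python3 go.py
```

```text
t 8.25 p [ 415.  -157.3  -27.2] th 88.21 q [-27.  -4. 121.  -0.  63. -26.] F [-0.1  0.2  0.7] open 11.4 gf 19.97861087322235
```

Call:
play_rows:
  deltas: [0, 0, -30, 0, 8, 0, 0, -30, 0, 8, 0, 0, -30, 0, 8, 0, 0, -30, 0, 8, 30, 0, -20, 0, 8, 34, 0, 0, 0, 8, 34, 0, 0, 0, 8, 34, 0, 0, 0, 8, 34, 0, 0, 0, 8, 34, 0, 0, 0, 8]

```text
t: 9.08
tool_pos: [0.4211, 0.0441, 0.113]
orientation: [2.256, 2.186, 0.001]
force: [0.8, -1.4, -0.9]
opening: 0.0111
gripper_force: 20.0
```

Call:
play_rows:
  deltas: [34, 1, 0, 0, 8, 34, 1, 0, 0, 8, 34, 1, 0, 0, 8, 34, 1, 0, 0, 8, 34, 1, 0, 0, 8, 34, 1, 0, 0, 8, 34, 1, 0, 0, 8, 26, 0, 0, 0, 8, 0, 0, 0, -7, 8, 0, 0, 0, -7, 8]

```text
t: 9.92
tool_pos: [0.4359, 0.3078, 0.1124]
orientation: [-1.963, -2.452, 0.001]
force: [-0.4, 0.3, -1.0]
opening: 0.0116
gripper_force: 20.0
```

Call:
play_rows:
  deltas: [0, 0, 0, -7, 8, 0, 0, 0, -7, 8, 0, 0, 0, -7, 8, 0, 0, 0, -7, 8, 0, 0, 0, -7, 8, 0, 0, 0, -7, 8, 0, 0, 0, -7, 8, 0, 0, 0, -7, 8, 0, 0, 0, -7, 8, 0, 0, 0, -7, 8]

```text
t: 10.75
tool_pos: [0.4364, 0.3061, 0.1126]
orientation: [-0.204, -3.135, 0.0]
force: [-0.1, -0.0, -0.1]
opening: 0.0113
gripper_force: 20.0
```

Call:
play_rows:
  deltas: [0, 0, 0, -6, 8, 0, 0, 0, 0, 8, 0, 0, 0, 0, 8]

```text
t: 11.0
tool_pos: [0.4364, 0.3061, 0.1127]
orientation: [-0.054, -3.141, 0.0]
force: [0.4, 0.4, -0.0]
opening: 0.0115
gripper_force: 20.0
```

```bash
python3 go.py "[436.6,306,20,178.5]" "[436.6,306,-23,178.5]"
```

```text
t 11.0 p [436.4 306.1 112.7] th 178.01 q [ 30.  -0. 101.   0.  79. -58.] F [ 0.4  0.4 -0. ] open 11.5 gf 19.976089596748352
shift [-0.2 -0.1 92.7] turn -0.5
shift [-2.000e-01 -1.000e-01  1.357e+02] turn -0.5
```

Call:
play_rows:
  deltas: [0, 0, 30, 0, 8, 0, 0, 30, 0, 8, 0, 0, 30, 0, 8, 0, 0, 20, 0, 8, 0, 0, 10, 0, 8, 0, 0, 8, 0, 8, 0, 0, 5, 0, 8, 0, 0, 3, 0, 8, 0, 0, 0, 0, 8]

```text
t: 11.75
tool_pos: [0.4371, 0.3065, -0.0226]
orientation: [0.05, 3.14, 0.001]
force: [-0.3, 0.3, 0.7]
opening: 0.0115
gripper_force: 20.0
```

Call:
play_rows:
  deltas: [0, 0, 0, 0, 26, 0, 0, 0, 0, 26, 0, 0, 0, 0, 26, 0, 0, 0, 0, 26, 0, 0, -10, 0, 26, 0, 0, -30, 0, 26, 0, 0, -35, 0, 26, 0, 0, -35, 0, 26, 0, 0, -30, 0, 40, 0, 0, 0, 0, 50]

```text
t: 12.58
tool_pos: [0.4406, 0.3086, 0.1257]
orientation: [0.049, 3.131, 0.01]
force: [0.8, 0.8, 1.2]
opening: 0.0349
gripper_force: 0.0
```

Call:
play_rows:
  deltas: [0, 0, 0, 7, 50, 0, 0, 0, 7, 50, 0, 0, 0, 7, 50, 0, 0, 0, 7, 50, 0, 0, 0, 7, 50, 0, 0, 0, 7, 50, 0, 0, 0, 7, 50, 0, 0, 0, 7, 50, 0, 0, 0, 7, 50, 0, 0, 0, 7, 50]

```text
t: 13.42
tool_pos: [0.4364, 0.3062, 0.1172]
orientation: [1.85, 2.539, 0.0]
force: [-0.2, -0.3, -0.4]
opening: 0.0504
gripper_force: 0.0
```

Call:
play_rows:
  deltas: [0, 0, 0, 7, 50, 0, 0, 0, 7, 50, 0, 0, 0, 6, 50, 0, 0, 0, 0, 50, 0, 0, 0, 0, 50]

```text
t: 13.83
tool_pos: [0.4365, 0.3062, 0.1171]
orientation: [2.252, 2.19, 0.0]
force: [-0.1, 0.4, -0.8]
opening: 0.0501
gripper_force: 0.0
```

```bash
python3 go.py "[415.5,-293,60,88]"
```

```text
t 13.8333 p [436.5 306.2 117.1] th 88.4 q [ 30.  -0. 101.   0.  79.  31.] F [-0.1  0.4 -0.8] open 50.1 gf 0.0
shift [-599.5   -4.3   57.1] turn 0.4
```

Lowering at the marker's middle could bring the gripper's body onto the dropper: it reaches ±94 mm in x at about 84 mm height, and the dropper is 102 tall at (502,−276). So I'll grasp the marker 35 mm off its middle, at y = −328, which clears it.

Call:
play_rows:
  deltas: [-36, -0.5, 0, 0, 50, -36, -0.5, 0, 0, 50, -36, -0.5, 0, 0, 50, -36, -0.5, 0, 0, 50, -36, -0.5, 0, 0, 50, -36, -0.5, 0, 0, 50, -36, -0.5, 0, 0, 50, -36, -0.5, 0, 0, 50, -36, -0.5, 0, 0, 50, -36, 0, 0, 0, 50]

```text
t: 14.67
tool_pos: [0.4204, -0.0551, 0.1172]
orientation: [2.251, 2.191, 0.001]
force: [0.3, 0.2, 0.4]
opening: 0.05
gripper_force: 0.0
```

Call:
play_rows:
  deltas: [-35, 0, 0, 0, 50, -35, 0, 0, 0, 50, -35, 0, 0, 0, 50, -35, 0, 0, 0, 50, -35, 0, 0, 0, 50, -35, 0, 0, 0, 50, -35, 0, 0, 0, 50, -30, 0, 0, 0, 50, 0, 0, 0, 0, 50, 0, 0, 0, 0, 50]

```text
t: 15.5
tool_pos: [0.4116, -0.3296, 0.1167]
orientation: [-2.255, -2.187, -0.0]
force: [0.2, 0.9, -1.3]
opening: 0.0499
gripper_force: 0.0
```

```bash
python3 go.py "[414.3,-328,-26,88]"
```

```text
t 15.5 p [ 411.6 -329.6  116.7] th 88.24 q [-44.  -1. 102.   0.  79. -43.] F [ 0.2  0.9 -1.3] open 49.9 gf 0.0
shift [  1.6   2.7 142.7] turn 0.2
```

Call:
play_rows:
  deltas: [1, 2.5, 25, 0, 46, 0, 0, 30, 0, 46, 0, 0, 30, 0, 46, 0, 0, 30, 0, 46, 0, 0, 15, 0, 46, 0, 0, 8, 0, 46, 0, 0, 4.5, 0, 46, 0, 0, 0, 0, 46, 0, 0, 0, 0, 10, 0, 0, 0, 0, 10]

```text
t: 16.33
tool_pos: [0.4159, -0.3283, -0.0239]
orientation: [2.253, 2.185, 0.0]
force: [0.4, 0.5, -0.1]
opening: 0.0368
gripper_force: 0.0
```

Call:
play_rows:
  deltas: [0, 0, 0, 0, 10, 0, 0, 0, 0, 10, 0, 0, 0, 0, 10, 0, 0, 0, 0, 10]
  newtons: 25

```text
t: 16.67
tool_pos: [0.415, -0.3278, -0.0251]
orientation: [2.255, 2.186, 0.0]
force: [-0.7, 1.2, 3.7]
opening: 0.013
gripper_force: 25.0
```

```bash
python3 go.py
```

```text
t 16.6667 p [ 415.  -327.8  -25.1] th 88.21 q [-44.   9. 107.   0.  64. -42.] F [-0.7  1.2  3.7] open 13.0 gf 24.99249906243449
```

Call:
play_rows:
  deltas: [0, 0, -15, 0, 10, 0, 0, -30, 0, 10, 0, 0, -35, 0, 10, 0, 0, -35, 0, 10, 0, 0, -30, 0, 10, 34, 2, 0, 0, 10, 34, 2, 0, 0, 10, 34, 2, 0, 0, 10, 34, 2, 0, 0, 10, 34, 2, 0, 0, 10]

```text
t: 17.5
tool_pos: [0.4298, -0.1565, 0.1195]
orientation: [2.256, 2.185, 0.0]
force: [1.4, 0.6, 0.4]
opening: 0.0131
gripper_force: 25.0
```

Call:
play_rows:
  deltas: [36, 2, 0, 0, 10, 36, 2, 0, 0, 10, 36, 2, 0, 0, 10, 36, 2, 0, 0, 10, 36, 2, 0, 0, 10, 36, 2, 0, 0, 10, 36, 3, 0, 0, 10, 36, 3, 0, 0, 10, 36, 3, 0, 0, 10, 36, 3, 0, 0, 10]

```text
t: 18.33
tool_pos: [0.4651, 0.2031, 0.1195]
orientation: [2.256, 2.186, 0.0]
force: [0.3, -0.5, -0.4]
opening: 0.0133
gripper_force: 25.0
```

Call:
play_rows:
  deltas: [36, 3, 0, 0, 10, 24, 0, 0, 0, 10, 0, 0, 0, -7, 10, 0, 0, 0, -7, 10, 0, 0, 0, -7, 10, 0, 0, 0, -7, 10, 0, 0, 0, -7, 10, 0, 0, 0, -7, 10, 0, 0, 0, -7, 10, 0, 0, 0, -7, 10]

```text
t: 19.17
tool_pos: [0.47, 0.261, 0.1192]
orientation: [-0.956, -2.992, 0.0]
force: [-0.0, 1.0, -0.6]
opening: 0.0133
gripper_force: 25.0
```

Call:
play_rows:
  deltas: [0, 0, 0, -7, 10, 0, 0, 0, -7, 10, 0, 0, 0, -7, 10, 0, 0, 0, -7, 10, 0, 0, 0, -6.5, 10, 0, 0, 0, 0, 10, 0, 0, 0, 0, 10]

```text
t: 19.75
tool_pos: [0.4701, 0.2611, 0.1193]
orientation: [-0.041, -3.141, 0.0]
force: [0.4, 0.2, -0.1]
opening: 0.0132
gripper_force: 25.0
```

```bash
python3 go.py "[470.4,261,-21,178.5]"
python3 - <<'E'
from h import *
s=shot("side");c=shot("top")
a=s["pixels"][170:330,270:400];b=c["pixels"][180:290,120:220]
a=cv2.resize(a,None,fx=3.1,fy=3.1,interpolation=2);b=cv2.resize(b,None,fx=3.9,fy=3.9,interpolation=2)
H=max(len(a),len(b));o=np.zeros((H,a.shape[1]+b.shape[1],3),np.uint8);o[:len(a),:a.shape[1]]=a;o[:len(b),a.shape[1]:]=b;cv2.imwrite("pics/p1.png",o);print(o.shape)
E
```

```text
t 19.75 p [470.1 261.1 119.3] th 178.5 q [ 24.   0. 100.  -0.  80. -65.] F [ 0.4  0.2 -0.1] open 13.2 gf 24.98618222773075
shift [ -0.3  -0.  140.3] turn -0.0
(496, 793, 3)
```

View pics/p1.png

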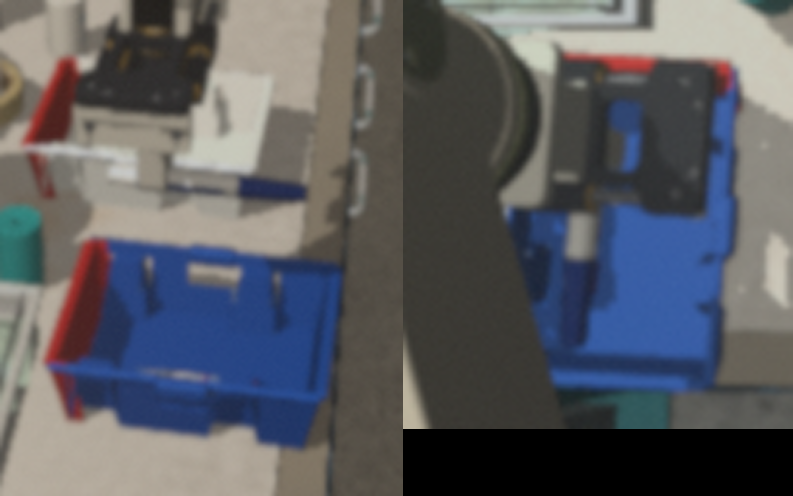

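The view shows the marker held level over the tote, and the tube's white body lying by the near wall at about (180,376) in the crop. Lowering and releasing.

Call:
play_rows:
  deltas: [0, 0, 30, 0, 10, 0, 0, 30, 0, 10, 0, 0, 30, 0, 10, 0, 0, 25, 0, 10, 0, 0, 10, 0, 10, 0, 0, 7, 0, 10, 0, 0, 5, 0, 10, 0, 0, 2.5, 0, 10, 0, 0, 0, 0, 10]

```text
t: 20.6
tool_pos: [0.471, 0.2615, -0.0192]
orientation: [0.036, 3.14, 0.001]
force: [-0.2, -0.6, -0.2]
opening: 0.0132
gripper_force: 25.0
```

Call:
play_rows:
  deltas: [0, 0, 0, 0, 26, 0, 0, 0, 0, 26, 0, 0, 0, 0, 26, 0, 0, -10, 0, 26, 0, 0, -30, 0, 26, 0, 0, -35, 0, 26, 0, 0, -35, 0, 26, 0, 0, -30, 0, 40, 0, 0, 0, 0, 40]

```text
t: 21.35
tool_pos: [0.4745, 0.2631, 0.129]
orientation: [0.035, 3.13, 0.008]
force: [0.4, 1.2, 1.7]
opening: 0.0353
gripper_force: 0.0
```

```bash
python3 go.py "[507.2,105.5,60,-1.8]" "[507.2,105.5,2,-1.8]"
```

```text
t 21.35 p [474.5 263.1 129. ] th 178.71 q [ 24.  -0.  99.   0.  80. -65.] F [0.4 1.2 1.7] open 35.3 gf 0.0
shift [ -35.4 -157.2   68.5] turn -179.5
shift [ -34.8 -157.5  126.5] turn -179.5
```

Call:
play_rows:
  deltas: [-18, -39, 0, 0, 40, -18, -39, 0, 0, 40, 0, -39, 0, 0, 40, 0, -38, 0, 0, 40, 0, 0, 0, 0, 40, 0, 0, 0, 0, 40, 0, 0, 0, 0, 40]

```text
t: 21.93
tool_pos: [0.5017, 0.1078, 0.1203]
orientation: [0.037, 3.141, 0.001]
force: [-1.0, 0.7, 0.1]
opening: 0.0405
gripper_force: 0.0
```

```bash
python3 go.py "[507.2,105.5,3,178.2]"
python3 - <<'E'
from m import *
c=shot("top")
p=c["pixels"];h=cv2.cvtColor(p,cv2.COLOR_BGR2HSV)
for v in range(195,275,5): print(v," ".join(f"{x[0]}/{x[1]}/{x[2]}" for x in h[v,150:200:5]))
b=cv2.resize(p[150:290,120:330],None,fx=3.8,fy=3.8,interpolation=2);cv2.imwrite("pics/p2.png",b)
E
```

```text
t 21.9333 p [501.7 107.8 120.3] th 178.65 q [  6.  -4. 104.   0.  80. -82.] F [-1.   0.7  0.1] open 40.5 gf 0.0
shift [ -5.4  -2.3 117.3] turn 0.4
195 21/38/113 21/41/125 22/39/125 21/39/124 22/38/121 23/36/120 22/39/119 21/37/117 22/40/116 21/38/114
200 22/36/106 21/38/107 23/38/108 19/40/108 20/36/105 21/38/106 21/34/104 21/35/102 22/38/102 21/36/100
205 23/30/68 21/36/99 23/34/97 21/35/95 21/38/95 23/35/94 20/33/92 23/34/91 21/36/91 20/34/89
210 21/28/64 23/30/69 22/34/82 24/32/79 120/3/77 114/43/83 23/15/70 30/4/68 0/0/64 20/21/73
215 21/28/64 25/24/63 21/28/63 21/28/63 110/160/153 110/160/164 110/139/149 108/35/132 30/7/70 110/154/137
220 21/28/63 26/28/63 25/25/62 21/29/62 174/21/121 110/162/164 110/163/166 105/18/202 110/14/106 110/160/147
225 26/28/63 24/20/63 21/29/62 25/25/62 169/19/109 110/163/160 110/163/167 101/14/204 111/53/102 110/162/162
230 21/28/63 21/29/62 25/25/61 21/27/65 120/14/90 110/162/161 110/163/166 90/6/204 112/87/105 110/165/161
235 17/29/62 21/29/61 20/24/63 21/27/66 115/33/99 110/163/160 110/165/167 78/6/204 111/115/106 110/162/162
240 21/29/62 21/29/62 25/25/62 25/24/63 114/99/98 110/164/163 110/164/166 48/6/201 111/133/113 110/165/165
245 23/33/62 25/26/59 21/29/62 23/16/64 111/108/116 110/166/166 110/163/163 60/3/175 110/143/112 110/165/161
250 21/29/61 17/29/61 25/25/61 10/25/61 112/134/99 110/163/161 110/164/163 114/153/112 110/150/112 110/165/165
255 20/25/61 21/30/60 21/30/60 18/21/61 111/151/110 110/166/160 110/164/160 114/147/104 111/150/114 110/166/166
260 19/32/63 25/26/60 17/29/61 15/9/60 110/166/160 110/165/165 110/165/155 114/137/93 111/153/123 110/166/158
265 19/33/61 25/26/59 21/30/59 15/9/59 110/165/165 110/164/166 110/163/156 112/140/91 110/162/142 110/165/165
270 26/33/61 21/30/60 26/30/60 0/0/59 110/165/136 110/163/141 110/167/148 110/163/153 110/166/158 110/165/162
```

View pics/p2.png

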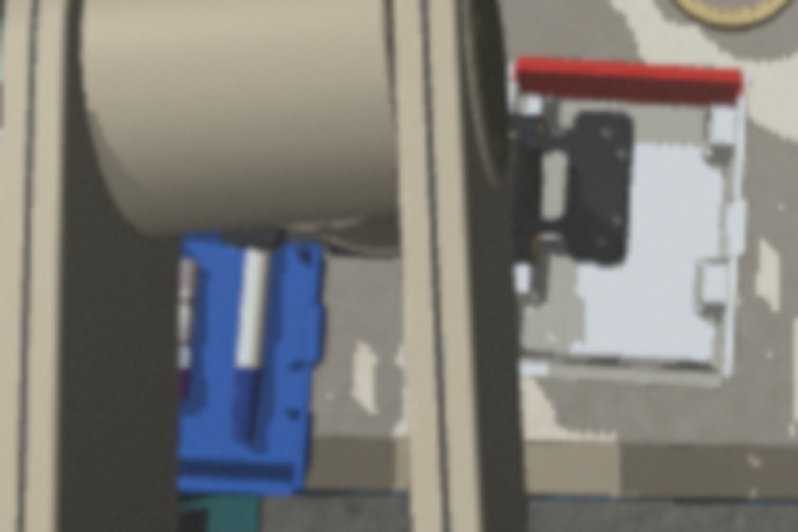

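Both parts lie flat in the blue tote, the marker at about (185,240) and the tube at about (168,235) in the full image. Now grasp the white tote's +y handle.

Call:
play_rows:
  deltas: [-5.4, -2.3, 20, 0.4, 40, 0, 0, 30, 0, 40, 0, 0, 25, 0, 40, 0, 0, 20, 0, 40, 0, 0, 12, 0, 40, 0, 0, 10, 0, 40, 0, 0, 0, 0, 40, 0, 0, 0, 0, 40]

```text
t: 22.65
tool_pos: [0.5071, 0.1059, 0.0032]
orientation: [-0.045, -3.141, -0.0]
force: [0.4, 0.0, -0.6]
opening: 0.0399
gripper_force: 0.0
```

```bash
python3 go.py "[507.2,105.5,3,178.2]"
```

```text
t 22.65 p [507.1 105.9   3.2] th 178.36 q [  6.   5. 108.   0.  67. -82.] F [ 0.4  0.  -0.6] open 39.9 gf 0.0
shift [-0.1 -0.4  0.2] turn 0.2
```

Call:
play_rows:
  deltas: [0, 0, 0, 0, 5, 0, 0, 0, 0, 5, 0, 0, 0, 0, 5, 0, 0, 0, 0, 5, 0, 0, 0, 0, 5, 0, 0, 0, 0, 5, 0, 0, 0, 0, 5]
  newtons: 55

```text
t: 23.23
tool_pos: [0.5074, 0.1052, 0.0034]
orientation: [0.047, 3.14, 0.0]
force: [-1.2, -0.7, 4.4]
opening: 0.0102
gripper_force: 55.0
```

```bash
python3 go.py
```

```text
t 23.2333 p [507.4 105.2   3.4] th 178.3 q [  6.   5. 108.  -0.  67. -82.] F [-1.2 -0.7  4.4] open 10.2 gf 54.99930560588837
```

Gripped. Lift slowly, then make the half turn, which swings the tote round the robot side at height.

Call:
play_rows:
  deltas: [0, 0, -3, 0, 5, 0, 0, -7, 0, 5, 0, 0, -12, 0, 5, 0, 0, -15, 0, 5, 0, 0, -15, 0, 5, 0, 0, -15, 0, 5, 0, 0, -15, 0, 5, 0, 0, -15, 0, 5, 0, 0, -15, 0, 5, 0, 0, -8, 0, 5]

```text
t: 24.07
tool_pos: [0.508, 0.1055, 0.1259]
orientation: [0.046, 3.138, 0.001]
force: [1.1, 0.6, -2.1]
opening: 0.0106
gripper_force: 55.0
```

Call:
play_rows:
  deltas: [0, 0, 0, 3, 5, 0, 0, 0, 5, 5, 0, 0, 0, 6, 5, 0, 0, 0, 6, 5, 0, 0, 0, 6, 5, 0, 0, 0, 6, 5, 0, 0, 0, 6, 5, 0, 0, 0, 6, 5, 0, 0, 0, 6, 5, 0, 0, 0, 6, 5]

```text
t: 24.9
tool_pos: [0.5068, 0.1053, 0.1231]
orientation: [-1.523, -2.748, 0.0]
force: [-0.3, -0.7, -1.7]
opening: 0.0105
gripper_force: 55.0
```

Call:
play_rows:
  deltas: [0, 0, 0, 6, 5, 0, 0, 0, 6, 5, 0, 0, 0, 6, 5, 0, 0, 0, 6, 5, 0, 0, 0, 6, 5, 0, 0, 0, 6, 5, 0, 0, 0, 6, 5, 0, 0, 0, 6, 5, 0, 0, 0, 6, 5, 0, 0, 0, 6, 5]

```text
t: 25.73
tool_pos: [0.5069, 0.1052, 0.1231]
orientation: [2.693, 1.618, -0.0]
force: [0.3, -0.2, -2.9]
opening: 0.0106
gripper_force: 55.0
```

Call:
play_rows:
  deltas: [0, 0, 0, 6, 5, 0, 0, 0, 6, 5, 0, 0, 0, 6, 5, 0, 0, 0, 6, 5, 0, 0, 0, 6, 5, 0, 0, 0, 6, 5, 0, 0, 0, 6, 5, 0, 0, 0, 6, 5, 0, 0, 0, 6, 5, 0, 0, 0, 4, 5]

```text
t: 26.57
tool_pos: [0.5068, 0.1052, 0.1231]
orientation: [3.139, 0.109, -0.0]
force: [-0.9, 0.6, -2.1]
opening: 0.0103
gripper_force: 55.0
```

Call:
play_rows:
  deltas: [0, 0, 0, 4, 5, 0, 0, 0, 3.7, 5, 0, 0, 0, 0, 5, 0, 0, 0, 0, 5]

```text
t: 26.9
tool_pos: [0.5068, 0.1052, 0.123]
orientation: [3.14, -0.09, -0.0]
force: [-0.0, -0.4, -2.5]
opening: 0.0103
gripper_force: 55.0
```

```bash
python3 go.py "[434.1,212.5,124,-1.4]"
```

```text
t 26.9 p [506.8 105.2 123. ] th -3.27 q [  6.  -3. 103.  -0.  80.  99.] F [-0.  -0.4 -2.5] open 10.3 gf 54.99641239643097
shift [ -78.7 -102.9   -1. ] turn -1.9
```

Call:
play_rows:
  deltas: [0, 0, 0, -1.9, 5, -5, -6, 0, 0, 5, -12, -16, 0, 0, 5, -15, -20, 0, 0, 5, -15, -20, 0, 0, 5, -15, -20, 0, 0, 5, -10, -15, 0, 0, 5, -3, -5, 0, 0, 5, 0, 0, 0, 0, 5, 0, 0, 0, 0, 5]

```text
t: 27.73
tool_pos: [0.4347, 0.2092, 0.1229]
orientation: [3.141, -0.039, 0.001]
force: [0.3, 0.2, -2.2]
opening: 0.0107
gripper_force: 55.0
```

```bash
python3 go.py "[434.1,212.5,54,-1.4]"
python3 - <<'E'
from h import *
s=shot("side");c=shot("top")
a=s["pixels"][180:330,260:400];b=c["pixels"][170:295,110:225]
a=cv2.resize(a,None,fx=3.,fy=3.,interpolation=2);b=cv2.resize(b,None,fx=3.2,fy=3.2,interpolation=2)
H=max(len(a),len(b));o=np.zeros((H,a.shape[1]+b.shape[1],3),np.uint8);o[:len(a),:a.shape[1]]=a;o[:len(b),a.shape[1]:]=b;cv2.imwrite("pics/p3.png",o);print(o.shape)
E
```

```text
t 27.7333 p [434.7 209.2 122.9] th -1.41 q [ 20.  -9. 108.  -0.  81. 111.] F [ 0.3  0.2 -2.2] open 10.7 gf 54.99598503112793
shift [-0.7 -3.3 68.9] turn -0.0
(450, 788, 3)
```

View pics/p3.png

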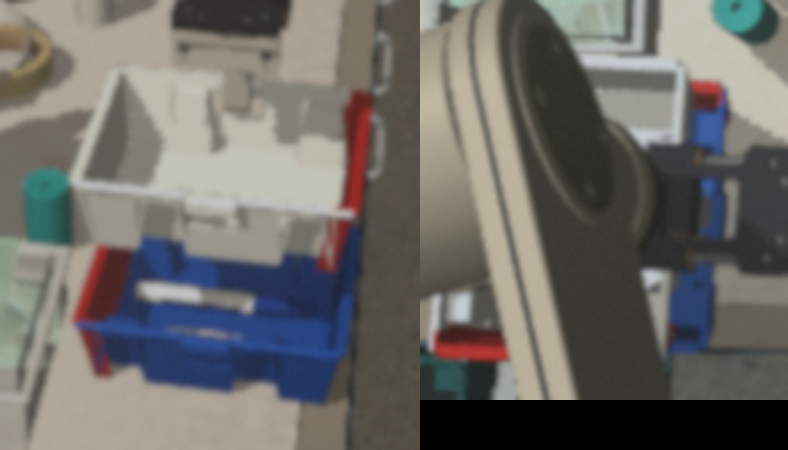

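The white tote's red end is now over the blue's plain (−x) end, and it looks level. I'll check its pose numerically with two rim corners, (287,241) and (378,251), before setting it down.

Run:
```python
from h import *
s=shot("side")
w=onz(s,[(286.7,241),(378.3,251)],.1775)*1000;print("white +y rim",w.round(0)[:,:2].tolist(), "mid",w.mean(0).round(0))
b=onz(s,[(260+80/3,180+322/3),(260+345/3,180+355/3)],.058)*1000;print("blue +y rim",b.round(0)[:,:2].tolist(),"mid",b.mean(0).round(0))
```

```text
white +y rim [[523.0, 350.0], [344.0, 356.0]] mid [434. 353. 178.]
blue +y rim [[527.0, 352.0], [343.0, 358.0]] mid [435. 355.  58.]
```

Call:
play_rows:
  deltas: [0, -2.7, 8, 0, 5, 0, 0, 15, 0, 5, 0, 0, 15, 0, 5, 0, 0, 12, 0, 5, 0, 0, 8, 0, 5, 0, 0, 4, 0, 5, 0, 0, 2, 0, 5, 0, 0, 0, 0, 5]

```text
t: 28.55
tool_pos: [0.4347, 0.2118, 0.0587]
orientation: [3.141, -0.041, -0.0]
force: [0.5, 0.2, -2.2]
opening: 0.0104
gripper_force: 55.0
```

Call:
play_rows:
  deltas: [0, 0, 1, 0, 5, 0, 0, 1, 0, 5, 0, 0, 0, 0, 5]

```text
t: 28.8
tool_pos: [0.4351, 0.2121, 0.0573]
orientation: [-3.141, 0.041, -0.001]
force: [-0.1, 1.3, -2.0]
opening: 0.0104
gripper_force: 55.0
```

```bash
python3 go.py "[434.1,212.2,53.4,-1.4]"
python3 - <<'E'
from h import *
s=shot("side");c=shot("top")
a=s["pixels"][190:325,275:390];a=cv2.resize(a,None,fx=4.4,fy=4.4,interpolation=2);cv2.imwrite("pics/p4.png",a)
E
```

```text
t 28.8 p [435.1 212.1  57.3] th -1.49 q [ 20.  -5. 112.   0.  73. 111.] F [-0.1  1.3 -2. ] open 10.4 gf 54.99612271785736
shift [-1.  -0.1  3.9] turn -0.1
```

View pics/p4.png

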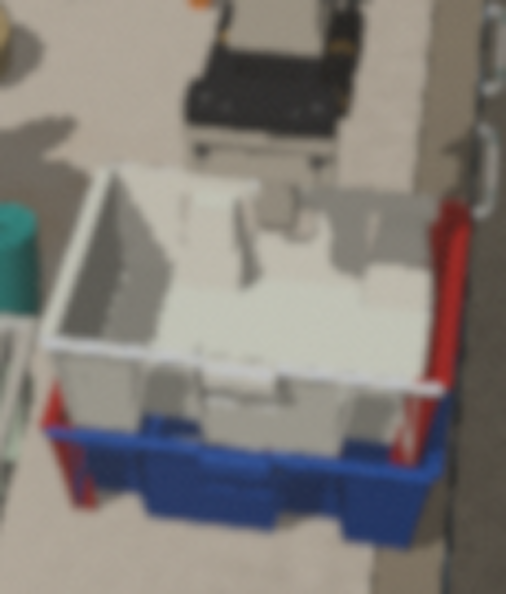

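The white tote sits squarely inside the blue rim, almost down. Lowering the last millimetres against the force.

Call:
play_rows:
  deltas: [0, 0, 1, 0, 5, 0, 0, 1, 0, 5, 0, 0, 0, 0, 5]

```text
t: 29.15
tool_pos: [0.4346, 0.2119, 0.0546]
orientation: [3.141, -0.041, -0.0]
force: [-0.4, 0.4, -2.7]
opening: 0.0107
gripper_force: 55.0
```

Call:
play_rows:
  deltas: [0, 0, 1, 0, 5, 0, 0, 0.5, 0, 5, 0, 0, 0, 0, 5]

```text
t: 29.4
tool_pos: [0.4348, 0.2119, 0.0535]
orientation: [-3.141, 0.041, -0.0]
force: [0.2, -0.3, -0.6]
opening: 0.0107
gripper_force: 55.0
```

```bash
python3 go.py
```

```text
t 29.4 p [434.8 211.9  53.5] th -1.5 q [ 20.  -4. 112.  -0.  73. 111.] F [ 0.2 -0.3 -0.6] open 10.7 gf 54.996787905693054
```

Call:
play_rows:
  deltas: [0, 0, 0.5, 0, 5, 0, 0, 0, 0, 5, 0, 0, 0, 0, 30, 0, 0, 0, 0, 30, 0, 0, 0, 0, 30, 0, 0, 0, 0, 30]

```text
t: 29.9
tool_pos: [0.4347, 0.212, 0.0528]
orientation: [-3.141, 0.041, -0.0]
force: [0.7, -0.8, -0.7]
opening: 0.0288
gripper_force: 0.0
```

Call:
play_rows:
  deltas: [0, 0, -5, 0, 30, 0, 0, -15, 0, 30, 0, 0, -30, 0, 30, 0, 0, -35, 0, 30, 0, 0, -20, 0, 60, 0, 0, 0, 0, 60, 0, 0, 0, 0, 60]

```text
t: 30.48
tool_pos: [0.4359, 0.2124, 0.1597]
orientation: [-3.14, 0.041, -0.005]
force: [0.5, 0.4, -0.2]
opening: 0.0458
gripper_force: 0.0
```

```bash
python3 go.py
python3 - <<'E'
from m import *
s=shot("side")
for n,k in (("blue",blobs(s,(100,120,40),(125,255,255),(270,190,400,330),200)),):
    a=k[0];print(n,a.min(0),a.max(0))
h=cv2.cvtColor(s["pixels"],cv2.COLOR_BGR2HSV)
m=(cv2.inRange(h,(0,110,50),(9,255,255))|cv2.inRange(h,(168,110,50),(180,255,255)));m[:, :270]=0;m[:190]=0;m[:,400:]=0
for k in cv2.findContours(m,0,1)[0]:
    if cv2.contourArea(k)>25: r=k.reshape(-1,2);print("red",r.min(0),r.max(0),"low",r[r[:,1].argmax()],"top",r[r[:,1].argmin()])
for cx in((436,284),):
    a=np.radians(-1.5);R=np.array([[np.cos(a),-np.sin(a)],[np.sin(a),np.cos(a)]])
    for z in(50,45,20,0):
        print(z,proj(s,[[*(R@[x,y]+cx)/1000,(z+58)/1000] for x,y in((95,70),(-95,70),(-95,-70),(95,-70))]).round(1).tolist())
# white rim: bright edge along columns
for u in (300,320,340,360): print(u,h[245:300,u,2].tolist())
E
```

```text
t 30.4833 p [435.9 212.4 159.7] th -1.49 q [ 20. -10. 105.   0.  84. 111.] F [ 0.5  0.4 -0.2] open 45.8 gf 0.0
blue [291 285] [375 313]
red [372 237] [382 278] low [376 278] top [376 237]
50 [[283.0, 268.3], [376.7, 278.9], [381.5, 237.1], [297.1, 228.5]]
45 [[283.1, 270.2], [376.5, 280.9], [381.3, 238.9], [297.1, 230.3]]
20 [[283.5, 279.6], [375.8, 290.3], [380.6, 247.9], [297.4, 239.2]]
0 [[283.8, 286.9], [375.2, 297.7], [380.0, 254.9], [297.6, 246.1]]
300 [93, 93, 94, 93, 94, 93, 93, 93, 93, 95, 94, 97, 101, 103, 104, 105, 114, 123, 122, 123, 123, 123, 126, 140, 162, 178, 175, 157, 146, 148, 152, 151, 150, 152, 151, 151, 151, 151, 151, 151, 151, 145, 136, 137, 141, 132, 112, 94, 82, 76, 76, 77, 76, 76, 77]
320 [189, 188, 188, 188, 188, 188, 188, 188, 187, 188, 188, 189, 189, 192, 193, 192, 191, 192, 192, 192, 192, 193, 193, 191, 190, 186, 184, 185, 182, 168, 152, 143, 135, 127, 121, 122, 127, 136, 140, 143, 140, 125, 110, 106, 113, 119, 128, 132, 127, 119, 112, 104, 98, 96, 96]
340 [182, 186, 187, 188, 189, 188, 188, 188, 189, 189, 189, 191, 191, 192, 192, 192, 192, 191, 192, 192, 191, 191, 192, 193, 191, 191, 191, 191, 191, 189, 180, 158, 133, 123, 121, 119, 118, 122, 133, 144, 149, 151, 152, 152, 151, 150, 143, 137, 137, 139, 127, 108, 95, 87, 81]
360 [174, 175, 177, 179, 181, 182, 183, 185, 187, 187, 188, 187, 189, 187, 188, 188, 189, 190, 191, 191, 192, 191, 191, 191, 191, 190, 192, 192, 192, 192, 189, 186, 183, 177, 164, 144, 126, 115, 113, 111, 111, 112, 111, 113, 110, 100, 91, 85, 84, 94, 113, 132, 133, 115, 98]
```

At z = 50 the rim predictions fall on the measured rim within 0.5 px (predicted v = 270.2, seen 270.3), so the stack stands on the ledges. Next, the gauze.

Call:
play_rows:
  deltas: [15, 29, 0, 0, 60, 15, 29, 0, 0, 60, 15, 29, 0, 0, 60, 15, 29, 0, 0, 60, 15, 29, 0, 0, 60, 15, 29, 0, 0, 60, 15, 29, 0, 0, 60, 15, 29, 0, 0, 60, 15, 29, 0, 0, 60, 15, 29, 0, 0, 60]

```text
t: 31.37
tool_pos: [0.5762, -0.0832, 0.1554]
orientation: [-3.14, 0.041, 0.006]
force: [0.1, 1.0, 0.5]
opening: 0.0601
gripper_force: 0.0
```

Call:
play_rows:
  deltas: [18, 31, 0, 0, 60, 18, 31, 0, 0, 60, 0, 0, 0, 0, 60, 0, 0, 0, 0, 60]

```text
t: 31.7
tool_pos: [0.6102, -0.1461, 0.1546]
orientation: [-3.14, 0.045, 0.007]
force: [-0.2, 0.1, -0.0]
opening: 0.0603
gripper_force: 0.0
```

```bash
python3 go.py "[613,-144,-3,-1.5]"
```

```text
t 31.7 p [ 610.2 -146.1  154.6] th -1.65 q [-18.  13.  83.   0.  85.  73.] F [-0.2  0.1 -0. ] open 60.3 gf 0.0
shift [  3.4  -2.  157.6] turn -0.1
```

Call:
play_rows:
  deltas: [3, -2, 25, 0, 60, 0, 0, 30, 0, 60, 0, 0, 30, 0, 60, 0, 0, 30, 0, 60, 0, 0, 20, 0, 60, 0, 0, 12, 0, 60, 0, 0, 10, 0, 60, 0, 0, 0, 0, 60, 0, 0, 0, 0, 60]

```text
t: 32.45
tool_pos: [0.6146, -0.1425, 0.0013]
orientation: [-3.141, 0.04, -0.0]
force: [0.5, -0.1, 1.1]
opening: 0.0601
gripper_force: 0.0
```

```bash
python3 go.py "[613,-144,-3,-1.5]"
```

```text
t 32.45 p [ 614.6 -142.5    1.3] th -1.47 q [-18.  21.  90.   0.  69.  74.] F [ 0.5 -0.1  1.1] open 60.1 gf 0.0
shift [-1.6  1.5  4.3] turn 0.0
```

Call:
play_rows:
  deltas: [0, 0, 0, 0, 33, 0, 0, 0, 0, 33, 0, 0, 0, 0, 33, 0, 0, 0, 0, 33, 0, 0, 0, 0, 33, 0, 0, 0, 0, 33]
  newtons: 20

```text
t: 32.95
tool_pos: [0.6153, -0.1432, 0.0019]
orientation: [3.141, -0.041, 0.002]
force: [-0.9, -0.0, 5.6]
opening: 0.0369
gripper_force: 20.0
```

```bash
python3 go.py "[476,283,-3,-1.5]"
```

```text
t 32.95 p [ 615.3 -143.2    1.9] th -1.5 q [-18.  21.  90.   0.  69.  74.] F [-0.9 -0.   5.6] open 36.9 gf 20.000800788402557
shift [-150.4 -422.4    4.4] turn 0.0
```

Call:
play_rows:
  deltas: [0, 0, -20, 0, 33, 0, 0, -35, 0, 33, 0, 0, -35, 0, 33, 0, 0, -35, 0, 33, 0, 0, -35, 0, 33, -11.6, -32.5, 0, 0, 33, -11.6, -32.5, 0, 0, 33, -11.6, -32.5, 0, 0, 33, -11.6, -32.5, 0, 0, 33, -11.6, -32.5, 0, 0, 33]

```text
t: 33.78
tool_pos: [0.5598, 0.0223, 0.1607]
orientation: [-3.141, 0.042, 0.0]
force: [0.8, 0.8, -0.2]
opening: 0.037
gripper_force: 20.0
```

Call:
play_rows:
  deltas: [-11.6, -32.5, 0, 0, 33, -11.6, -32.5, 0, 0, 33, -11.6, -32.5, 0, 0, 33, -11.6, -32.5, 0, 0, 33, -11.6, -32.5, 0, 0, 33, -11.6, -32.5, 0, 0, 33, -11.6, -32.5, 0, 0, 33, -11.6, -32.5, 0, 0, 33, 0, 0, 0, 0, 33, 0, 0, 0, 0, 33]

```text
t: 34.62
tool_pos: [0.4738, 0.2848, 0.1605]
orientation: [3.141, -0.035, -0.001]
force: [-0.4, 0.1, 0.0]
opening: 0.0369
gripper_force: 20.0
```

```bash
python3 go.py "[476,283,55.5,-1.5]"
```

```text
t 34.6167 p [473.8 284.8 160.5] th -1.29 q [ 26.   1.  95.   0.  84. 117.] F [-0.4  0.1  0. ] open 36.9 gf 19.998973309993744
shift [  2.3   1.8 105. ] turn 0.2
```

Call:
play_rows:
  deltas: [2, 1.5, 20, 0, 33, 0, 0, 25, 0, 33, 0, 0, 25, 0, 33, 0, 0, 15, 0, 33, 0, 0, 10, 0, 33, 0, 0, 5, 0, 33, 0, 0, 3, 0, 33, 0, 0, 1, 0, 33, 0, 0, 0, 0, 33]

```text
t: 35.37
tool_pos: [0.4775, 0.2819, 0.0578]
orientation: [-3.141, 0.041, -0.002]
force: [-0.0, -1.0, -0.2]
opening: 0.037
gripper_force: 20.0
```

```bash
python3 go.py "[476,283,55,-1.5]"
```

```text
t 35.3667 p [477.5 281.9  57.8] th -1.51 q [ 25.   6. 101.  -0.  73. 117.] F [-0.  -1.  -0.2] open 37.0 gf 19.998810589313507
shift [-1.6 -1.   2.8] turn -0.0
```

Call:
play_rows:
  deltas: [0, 0, 0, 0, 33, 0, 0, 0.7, 0, 33, 0, 0, 0.7, 0, 33, 0, 0, 0, 0, 33]

```text
t: 35.7
tool_pos: [0.4769, 0.282, 0.0557]
orientation: [-3.141, 0.041, -0.001]
force: [-0.5, 0.2, -1.3]
opening: 0.0371
gripper_force: 20.0
```

Call:
play_rows:
  deltas: [0, 0, 0, 0, 50, 0, 0, 0, 0, 50, 0, 0, 0, 0, 50, 0, 0, 0, 0, 50, 0, 0, -10, 0, 50, 0, 0, -25, 0, 50, 0, 0, -30, 0, 50, 0, 0, -30, 0, 50, 0, 0, -15, 0, 60, 0, 0, 0, 0, 60]

```text
t: 36.53
tool_pos: [0.4796, 0.2832, 0.1716]
orientation: [-3.137, 0.041, -0.012]
force: [0.2, 1.2, 0.4]
opening: 0.0578
gripper_force: 0.0
```

Call:
play_rows:
  deltas: [0, 0, 0, 0, 60, 0, 0, 0, 0, 60]

```text
t: 36.7
tool_pos: [0.4762, 0.2816, 0.1645]
orientation: [3.141, -0.041, -0.002]
force: [-0.2, 0.3, -0.7]
opening: 0.0598
gripper_force: 0.0
```

```bash
python3 go.py "[502,-276,170,-1.5]" "[502,-276,11,-1.5]"
```

```text
t 36.7 p [476.2 281.6 164.5] th -1.49 q [ 25.   1.  95.   0.  85. 117.] F [-0.2  0.3 -0.7] open 59.8 gf 0.0
shift [ 40.3 556.7  -5.2] turn 0.0
shift [ 40.5 556.6 153.8] turn 0.0
```

Call:
play_rows:
  deltas: [2.5, 34.8, 0, 0, 56, 2.5, 34.8, 0, 0, 56, 2.5, 34.8, 0, 0, 56, 2.5, 34.8, 0, 0, 56, 2.5, 34.8, 0, 0, 56, 2.5, 34.8, 0, 0, 56, 2.5, 34.8, 0, 0, 56, 2.5, 34.8, 0, 0, 56, 2.5, 34.8, 0, 0, 56, 2.5, 34.8, 0, 0, 56]

```text
t: 37.53
tool_pos: [0.4912, -0.0681, 0.1634]
orientation: [-3.141, 0.041, 0.005]
force: [0.3, -0.1, 1.3]
opening: 0.0556
gripper_force: 0.0
```

Call:
play_rows:
  deltas: [2.5, 34.8, 0, 0, 56, 2.5, 34.8, 0, 0, 56, 2.5, 34.8, 0, 0, 56, 2.5, 34.8, 0, 0, 56, 2.5, 34.8, 0, 0, 56, 2.5, 34.8, 0, 0, 56, 0, 0, 0, 0, 56, 0, 0, 0, 0, 56, 0, 0, 0, 0, 56]

```text
t: 38.28
tool_pos: [0.5012, -0.275, 0.1635]
orientation: [-3.139, 0.042, 0.004]
force: [0.3, 0.6, 0.7]
opening: 0.0564
gripper_force: 0.0
```

```bash
python3 go.py "[502,-276,11,-1.5]"
```

```text
t 38.2833 p [ 501.2 -275.   163.5] th -1.53 q [-34.   4.  91.   0.  85.  58.] F [0.3 0.6 0.7] open 56.4 gf 0.0
shift [  1.2   1.3 152.5] turn -0.0
```

Call:
play_rows:
  deltas: [1, 1, 25, 0, 56, 0, 0, 30, 0, 56, 0, 0, 30, 0, 56, 0, 0, 30, 0, 56, 0, 0, 20, 0, 56, 0, 0, 10, 0, 56, 0, 0, 7, 0, 56, 0, 0, 0, 0, 56, 0, 0, 0, 0, 56]

```text
t: 39.03
tool_pos: [0.5039, -0.2767, 0.0145]
orientation: [3.141, -0.04, 0.002]
force: [-0.0, -0.5, 0.1]
opening: 0.056
gripper_force: 0.0
```

Call:
play_rows:
  deltas: [0, 0, 0, 0, 27, 0, 0, 0, 0, 27, 0, 0, 0, 0, 27, 0, 0, 0, 0, 27, 0, 0, 0, 0, 27, 0, 0, 0, 0, 27]
  newtons: 25

```text
t: 39.53
tool_pos: [0.5038, -0.2773, 0.0142]
orientation: [3.141, -0.041, 0.002]
force: [1.0, -0.1, 3.1]
opening: 0.032
gripper_force: 24.6
```

```bash
python3 go.py "[401,285,11,-1.5]"
```

```text
t 39.5333 p [ 503.8 -277.3   14.2] th -1.5 q [-34.  12.  99.   0.  69.  58.] F [ 1.  -0.1  3.1] open 32.0 gf 24.617940477328375
shift [-117.4 -559.4    2.7] turn 0.0
```

Call:
play_rows:
  deltas: [0, 0, -15, 0, 27, 0, 0, -30, 0, 27, 0, 0, -30, 0, 27, 0, 0, -30, 0, 27, 0, 0, -30, 0, 27, 0, 0, -25, 0, 27, -7.3, -35, 0, 0, 27, -7.3, -35, 0, 0, 27, -7.3, -35, 0, 0, 27, -7.3, -35, 0, 0, 27]

```text
t: 40.37
tool_pos: [0.4769, -0.1349, 0.1732]
orientation: [-3.141, 0.042, 0.0]
force: [0.8, 0.4, 0.3]
opening: 0.0321
gripper_force: 24.5
```

Call:
play_rows:
  deltas: [-7.3, -35, 0, 0, 27, -7.3, -35, 0, 0, 27, -7.3, -35, 0, 0, 27, -7.3, -35, 0, 0, 27, -7.3, -35, 0, 0, 27, -7.3, -35, 0, 0, 27, -7.3, -35, 0, 0, 27, -7.3, -35, 0, 0, 27, -7.3, -35, 0, 0, 27, -7.3, -35, 0, 0, 27]

```text
t: 41.2
tool_pos: [0.4129, 0.2172, 0.1733]
orientation: [3.141, -0.041, -0.0]
force: [0.3, -0.4, -1.4]
opening: 0.0324
gripper_force: 24.5
```

Call:
play_rows:
  deltas: [-7.3, -35, 0, 0, 27, -7.3, -34, 0, 0, 27, 0, 0, 0, 0, 27, 0, 0, 0, 0, 27, 0, 0, 0, 0, 27]

```text
t: 41.62
tool_pos: [0.4007, 0.2847, 0.173]
orientation: [3.141, -0.039, -0.001]
force: [0.5, -0.9, -0.6]
opening: 0.0321
gripper_force: 24.5
```

```bash
python3 go.py "[401,285,68,-1.5]"
```

```text
t 41.6167 p [400.7 284.7 173. ] th -1.44 q [ 29.  -9. 103.  -0.  86. 121.] F [ 0.5 -0.9 -0.6] open 32.1 gf 24.51632841839455
shift [  0.4  -0.4 105. ] turn 0.1
```

Call:
play_rows:
  deltas: [0, 0, 20, 0, 27, 0, 0, 25, 0, 27, 0, 0, 25, 0, 27, 0, 0, 15, 0, 27, 0, 0, 10, 0, 27, 0, 0, 5, 0, 27, 0, 0, 3, 0, 27, 0, 0, 0.5, 0, 27, 0, 0, 0, 0, 27, 0, 0, 0, 0, 27]

```text
t: 42.45
tool_pos: [0.4019, 0.2854, 0.0711]
orientation: [-3.14, 0.041, -0.003]
force: [0.4, -0.6, -0.4]
opening: 0.0322
gripper_force: 24.5
```

Call:
play_rows:
  deltas: [0, 0, 0.6, 0, 27, 0, 0, 0.6, 0, 27, 0, 0, 0, 0, 27]

```text
t: 42.7
tool_pos: [0.4011, 0.2851, 0.069]
orientation: [-3.141, 0.041, -0.001]
force: [-0.3, 0.5, -1.4]
opening: 0.0325
gripper_force: 24.5
```

```bash
python3 go.py
```

```text
t 42.7 p [401.1 285.1  69. ] th -1.48 q [ 29.  -4. 110.  -0.  74. 121.] F [-0.3  0.5 -1.4] open 32.5 gf 24.51642566593364
```

Call:
play_rows:
  deltas: [0, 0, 0.6, 0, 27, 0, 0, 0.6, 0, 27, 0, 0, 0, 0, 27, 0, 0, 0, 0, 27]

```text
t: 43.03
tool_pos: [0.4009, 0.285, 0.0675]
orientation: [3.141, -0.041, -0.0]
force: [-0.1, -0.0, -0.9]
opening: 0.0322
gripper_force: 24.5
```

Call:
play_rows:
  deltas: [0, 0, 0, 0, 46, 0, 0, 0, 0, 46, 0, 0, 0, 0, 46, 0, 0, 0, 0, 46, 0, 0, -10, 0, 46, 0, 0, -25, 0, 46, 0, 0, -30, 0, 46, 0, 0, -30, 0, 46, 0, 0, -30, 0, 46, 0, 0, -10, 0, 46]

```text
t: 43.87
tool_pos: [0.403, 0.2862, 0.2088]
orientation: [-3.137, 0.041, -0.01]
force: [0.1, -0.6, 0.6]
opening: 0.046
gripper_force: 0.0
```

Call:
play_rows:
  deltas: [0, 30, 0, 0, 46, 0, 35, 0, 0, 46, 0, 35, 0, 0, 46, 0, 35, 0, 0, 46, 0, 35, 0, 0, 46, 0, 35, 0, 0, 46, 0, 35, 0, 0, 46, 0, 30, 0, 0, 46, 0, 0, 0, 0, 46, 0, 0, 0, 0, 46]

```text
t: 44.7
tool_pos: [0.3939, 0.0139, 0.2026]
orientation: [-3.141, 0.047, -0.0]
force: [0.7, 0.5, 1.4]
opening: 0.0459
gripper_force: 0.0
```

```bash
python3 go.py
python3 - <<'E'
from h import *
s=shot("side");c=shot("top")
a=s["pixels"][110:325,260:400];b=c["pixels"][90:285,120:320]
a=cv2.resize(a,None,fx=2.7,fy=2.7,interpolation=2);b=cv2.resize(b,None,fx=2.1,fy=2.1,interpolation=2)
H=max(len(a),len(b));o=np.zeros((H,a.shape[1]+b.shape[1],3),np.uint8);o[:len(a),:a.shape[1]]=a;o[:len(b),a.shape[1]:]=b;cv2.imwrite("pics/end.png",o);print(o.shape)
E
```

```text
t 44.7 p [393.9  13.9 202.6] th -1.72 q [ -5. -27. 114.   0.  92.  86.] F [0.7 0.5 1.4] open 45.9 gf 0.0
(580, 798, 3)
```

View pics/end.png

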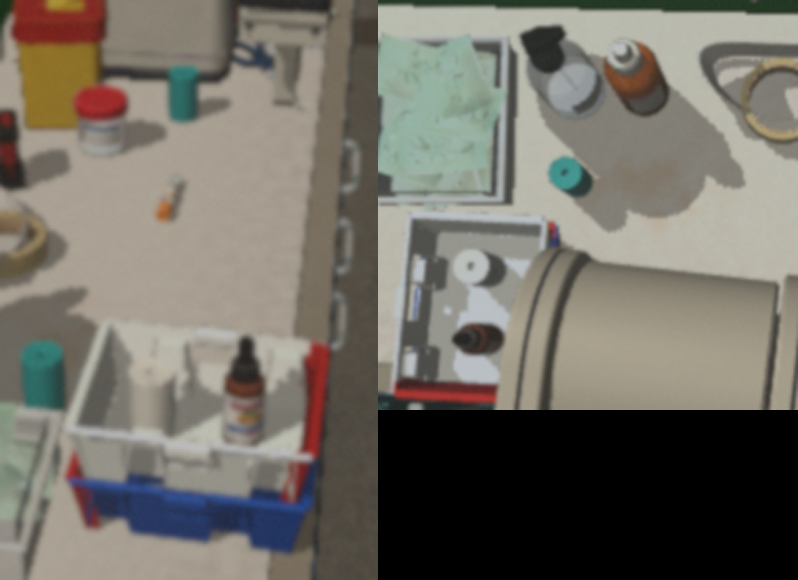

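The final view shows the gauze and dropper upright in the white tote, which sits level on the blue one with red ends opposite. The cup and orange tube haven't moved. Letting the arm settle and handing in.

Call:
play_rows:
  deltas: [0, 0, 0, 0, 46, 0, 0, 0, 0, 46, 0, 0, 0, 0, 46, 0, 0, 0, 0, 46]

```text
t: 45.13
tool_pos: [0.3939, 0.0158, 0.2025]
orientation: [-3.141, 0.038, 0.0]
force: [0.5, 0.3, 0.3]
opening: 0.0457
gripper_force: 0.0
```

```bash
python3 -c "
from plant import robot
print(robot.close_job())"
```

```text
the job is handed in; nothing more can be done
None
```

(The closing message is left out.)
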